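# Load brass blanks from the lidded stock bin and set the marking machine's dial

### The arm

A 7-joint arm with a two-finger parallel gripper is mounted at the origin on the work surface. World frame = base frame: x ahead of the robot, y to its left, z up, the work surface at z = 0. Lengths are in m, angles in rad, forces in N, time in s.
With the tool pointing down it reaches from about 0.4 to 0.925 m from the base axis. Payload 4.1 kg.
Tool frame: the origin (TCP) lies midway between the tips of the shut fingers; the grasp point (between the pads) lies 19 mm behind it (grasp_offset is the distance from the TCP to the grasp point, in m); z points along the fingers, y is the line along which they close (so a half turn about z gives the same grasp; the last joint's range is limited). The gripper opens to 85 mm and grips with 20 to 120 N. Pads are 22 mm wide; open, the fingers measure 114 mm over their backs; the gripper's body (76 mm by 85 mm) begins 54 mm behind the grasp point. The pads swing forward as they close: fully open they stand 13 mm farther back than shut.
Start: joints at [1.232, 0.398, 0.045, 1.537, -0.019, 1.207, -0.051], TCP at [0.154, -0.631, 0.231] pointing down, gripper open.
Joint ranges: [-2.82, 2.82], [-0.49, 2.23], [-1.37, 1.46], [0, 2.46], [-1.36, 4.5], [0.23, 2], [-2.94, 2.94]. Speed limits (rad/s): [2.57, 2.57, 3.14, 3.14, 3.14, 3.14, 3.14].

### API

Orientations are given as a rotation vector (axis times angle).
In Python, from cell import * gives the robot as it stands.
- The arm moves only by the tool servo_tool, never from a script. Its argument "increments" is a list of rows, each a list of 7 numbers: the opening, from 0 (shut) to 1 (fully open), then the shift along the world's x, y, z in units of 40 mm (1.0 is 40 mm), then the turn, a rotation vector about the world's x, y, z in units of 6 degrees (1.0 is 6 degrees). A call has 1 to 12 rows; each row is the pose to reach, as a shift and turn from the pose commanded when the call began; what a row does not reach only later rows make up. A row lasts 1/12 s, in which the tool goes at most 41.7 mm and 7.16 degrees, less where a joint would pass 70% of its speed; a pose out of reach is approached as far as the arm can. A call with a gripper value outside its range is refused whole. The fingers move at their own pace and stop on an object; the grip force is fixed at half the most. Time passes only in rows, so rows that repeat a pose let the fingers close. It gives the time, the measured TCP pose, the force, the opening and the grip force at its end, in the units of the state.
- read_state(): the state, without advancing time (a new reading comes with each control period).
- get_image(name): name is "side" or "top" or "wrist"; returns the picture (384x512x3 uint8, red, green, blue); there is no depth.
- camera_info(name): a dict with "mtx" (3x3 intrinsics, pixels), "D" ([k1, k2, p1, p2, k3] as OpenCV has them; the pictures are not rectified), "R" (3x3) and "t" (3): a world point X has camera coordinates R X + t. Camera axes: x right, y down, z forward; pixel columns grow to the right and rows downward; lengths in m; the calibration is good to about 2 mm. A picture is of the moment at which its call begins: read the wrist's pose just before it. camera_info takes no time and is no camera call; for the wrist camera it gives the pose at the moment of the call.
- close_job(): hands the job in; it is judged then, once.
The state is a dict: "time_s": time; "joint_positions": joint angles; "joint_velocities": joint speeds; "tau": joint torques, N m; "position": TCP position; "orientation": TCP orientation; "force": force on the tool from outside, world axes, zero at the start; "moment": the same for the moment, N m; "opening": finger opening in m; "grasp_force": force on a finger pad.
Only numpy, scipy, OpenCV 4.12 (cv2) and the standard library are available. Lean on these libraries where they do the work, as an engineer would, in place of code of your own. Each camera call takes 0.05 s, during which the arm holds its last target. There are 200 camera calls.

### The job

Get the marking machine ready: swing the stock bin's lid right back, raise the stay and rest the lid on it so that it stays propped by itself, then move every brass blank from the bin into the machine's feed tray, each standing flat, keeping the lid propped until all of them stand in the tray. Also turn the brass index dial clockwise until its red line meets the white pointer. Finally fold the stay fully down again and shut the lid completely, without pushing about or knocking over the other things on the bench.

Things in the scene. Friction and masses are not known exactly. Their poses are not given: they have to be found in the camera images.
- bin: blue open stock bin, fixed, 160 (x) x 300 (y) x 60 mm (z), walls 5 mm, turned up to 9 degrees. Origin: centre of its underside; x points from its front (robot side) to the hinged back. Lid hinge line: along y at x = +80, z = 60.5 mm. Walls reach 27 mm above the black insert (top at z = 33 mm) whose trough (x -50 to -10, y -125 to +125, floor z = 25 mm) holds the blanks.
- lid (a joint): angle of the white lid (8 mm thick, 160 mm deep, 300 mm wide, 0.34 kg with its fittings): 0 shut, grows as its front edge swings up and back about the hinge. At 1.85 rad it leans back against its stop and stays there by itself; anywhere below 1.5 rad it falls shut unless the stay holds it. Resting on the raised stay it reads about 1.45.
- lid_bar (a point): middle of the lid's black round pull bar, 10 mm diameter, 110 mm long along y, 195 mm from the hinge line and 35 mm beyond the lid's front edge, in the plane of the lid, held by a stem at each end, 102 mm clear between them; it can be pinched from above, front and back, at every lid angle and turns within the fingers
- lid_handle: the pull bar with its two stems; its origin lies on the lid's hinge line (use lid_bar to find it)
- lid_ear: yellow ear on the +y edge of the lid, 60 x 24 x 8 mm, 70 to 130 mm from the hinge, standing 24 mm out beyond the bin's side; the stay's tip bears against its underside. Its origin lies on the lid's hinge line
- stay (a joint): angle of the prop stay, a thin steel rod outside the bin's +y wall, 144 mm long, hinged on the bin at x = -35 mm, y = +163 mm, z = 48 mm in the bin's frame and pointing to the bin's back (+x): 0 folded down level, 0.827 fully raised against its stop, tip up. The lid must lean right back while the stay is raised or folded; a stiff pivot (0.06 N m) holds it where it is left
- stay_tab (a point): grip point of the red round tab, 10 mm diameter, that stands 43 mm straight out of the rod along the bin's +y, 60 mm from the pivot; this point is 34 mm out from the rod, 13 mm short of the tab's end. It can be pinched from above, front and back, and turns within the fingers
- stay_tip: black rubber tip of the stay, 12 mm diameter, 20 mm long across the rod, 144 mm from the pivot; its origin lies at the pivot
- machine: grey marking machine, fixed; base plate 280 x 260 x 20 mm, origin at the centre of its underside, may be turned by up to 9 degrees. Its column, 60 mm wide and 330 mm tall, stands at its -y side with the near face 145 mm from the origin
- tray (a point): centre of the inner floor of the machine's aluminium feed tray, 25 mm above the bench; inside 100 mm (x) by 220 mm (y) along the machine's axes, walls 5 mm thick rising 9 mm above this floor; room for all the blanks in one row along y
- dial (a joint): angle of the brass index dial (110 mm diameter, on a vertical axis): grows clockwise seen from above, free from 0 to 2.9 rad with light friction (0.05 N m). The red line meets the pointer at 2.1; it starts between 0.1 and 1.0
- dial_grip (a point): on the dial's axis, at the height to grip: the dial's black bar grip is 48 mm long, 14 mm wide, from 42 to 74 mm above the bench. This point's frame turns with the dial; the red line and the red-striped end of the bar both point (2.1 - dial) rad counter-clockwise, seen from above, from the direction of the pointer (the machine's -x)
- pointer (a point): tip of the fixed white pointer, at the front of the dial (machine -x side), 85 mm from the dial's axis
- blank0: brass round blank standing on end, 30 mm diameter, 28 mm tall, about 0.15 kg; origin at the centre of its underside, z up along its axis. May be absent (2 or 3 blanks are in the bin at the start, in a row along y in the trough)
- blank1: brass round blank standing on end, 30 mm diameter, 28 mm tall, about 0.15 kg; origin at the centre of its underside, z up along its axis. May be absent (2 or 3 blanks are in the bin at the start, in a row along y in the trough)
- blank2: brass round blank standing on end, 30 mm diameter, 28 mm tall, about 0.15 kg; origin at the centre of its underside, z up along its axis. May be absent (2 or 3 blanks are in the bin at the start, in a row along y in the trough)
- blank3: brass round blank standing on end, 30 mm diameter, 28 mm tall, about 0.15 kg; origin at the centre of its underside, z up along its axis. May be absent (2 or 3 blanks are in the bin at the start, in a row along y in the trough)
- beaker: bystander: clear glass beaker, 70 mm wide, 90 mm tall; origin at its underside's centre. Leave it alone
- phone: bystander: black phone lying flat, 75 x 150 x 9 mm; origin at its underside's centre. Leave it alone
- driver: bystander: screwdriver lying on the bench; origin at its underside's centre. Leave it alone
- oil: bystander: small closed bottle, 48 mm wide, 110 mm tall; origin at its underside's centre. Leave it alone
- pad: bystander: pad of paper lying flat, 150 x 100 x 14 mm; origin at its underside's centre. Leave it alone
- jar: bystander: closed jar, 60 mm wide, 70 mm tall; origin at its underside's centre. Leave it alone
- loupe: bystander: black magnifier standing upright, 42 mm wide, 36 mm tall; origin at its underside's centre. Leave it alone

How it is judged:
By the outcome, as a careful person would: the job done as asked, in the order asked, and still so for the second after the job is handed in, with the robot touching nothing.
Of blank0, blank1, blank2, blank3 only 2 to 3 are there at a start; the rules pass over those that are not, and their reading is None.
At some moment in a run one of blank0, blank1, blank2, blank3 may be knocked a few centimetres aside while the robot is not near it.
It also fails if it takes over 210 s, if anything falls off the work surface, if the arm or the gripper's body presses on something with over 40 N, if the wrist force passes 120 N, or if a joint passes its speed limit or range.

## Working session

There is one attempt and no reset: what is moved stays moved. The work goes in short steps, Python scripts to look and compute and a tool call to move; the robot and the scene stay as the last step left them, time stands still between calls to the robot, and variables do not carry over. Pictures are saved under pics/ and viewed, at most 14 in all, crops included, and the job is handed in when it is done.

Besides the shell and the picture viewer there is one more tool, called after "Call:" as name(argument=value, ...) on one line, values as JSON. servo_tool: Moves the arm, as the interface text tells. Its arguments: {"type":"object","properties":{"increments":{"type":"array","items":{"type":"array","items":{"type":"number"}}}},"required":["increments"]}

```bash
ls; mkdir -p pics
python3 - <<'E'
from cell import *
import cv2
for n in("top","side"):
    im=get_image(n); cv2.imwrite(f"pics/{n}0.png",im[:,:,::-1]); c=camera_info(n)
    print(n,c["mtx"],c["D"],c["R"],c["t"])
print(read_state())
E
```

```text
pics
top [[404.71807424   0.         258.99543656]
 [  0.         404.71807424 194.11870824]
 [  0.           0.           1.        ]] [-0.1041868  0.         0.         0.         0.       ] [[ 1.25016569e-04 -9.99969815e-01 -7.76870695e-03]
 [-9.96185429e-01  5.53373381e-04 -8.72598704e-02]
 [ 8.72615355e-02  7.74998159e-03 -9.96155290e-01]] [-0.06625315  0.57390092  1.36485675]
side [[360.88367534   0.         255.45488173]
 [  0.         360.88367534 186.00586757]
 [  0.           0.           1.        ]] [-0.02932694  0.          0.          0.          0.        ] [[ 0.90589536 -0.42348997 -0.00313539]
 [-0.283798   -0.60154912 -0.74672442]
 [ 0.31434422  0.67734401 -0.66512616]] [-0.5439631   0.18908059  0.93659365]
{'time_s': 0.1, 'joint_positions': array([ 1.23200125,  0.39913459,  0.0450208 ,  1.53771764, -0.01870383,
        1.20693267, -0.05071084]), 'joint_velocities': array([-2.79525347e-03, -1.08517437e-03, -5.24639135e-04, -3.83660120e-03,
       -7.59079282e-05, -2.96361360e-04, -1.78540473e-03]), 'tau': array([ 4.21639503e-03, -4.76262796e+01,  1.37055270e+00, -2.54951084e+01,
        1.19853357e-02,  4.98890266e-03,  3.27630778e-05]), 'position': array([ 0.15427886, -0.6308462 ,  0.23037253]), 'orientation': array([-3.11728869e+00, -3.75738040e-01,  5.08806974e-04]), 'force': array([-0.25935047,  0.01922931,  0.10353554]), 'moment': array([-0.0258003 ,  0.00714732, -0.01491195]), 'grasp_force': 0.0, 'opening': 0.08531600250897348}
```

View pics/top0.png

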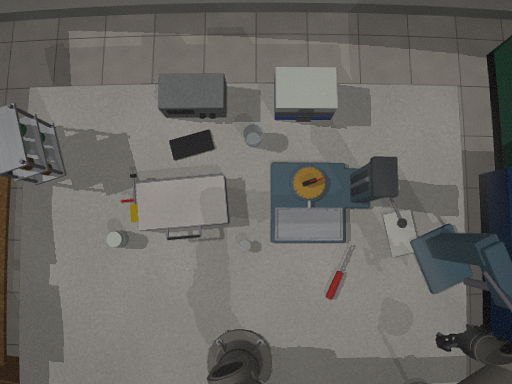

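View pics/side0.png

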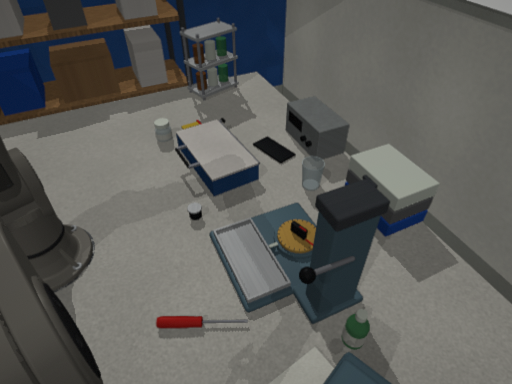

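The top view shows the lid at about (140–228, 175–230), its pull bar at (183,237), and the red tab at (127,201). The tray is at (275–344, 206–241), the dial at (310,183) and the pointer at (309,204). The loupe at (246,245), jar at (117,240), beaker at (254,135) and phone at (192,145) are the things to avoid.

```bash
cat > h.py <<'E'
from cell import *
import cv2, numpy as np
from scipy.spatial.transform import Rotation as Rn
def ray(n,uv,c=None):
    c=c or camera_info(n); p=cv2.undistortPoints(np.array(uv,float).reshape(-1,1,2),c["mtx"],np.array(c["D"])).reshape(-1,2)
    R=np.array(c["R"]);t=np.array(c["t"]).ravel()
    return -R.T@t, np.c_[p,np.ones(len(p))]@R
def onz(n,uv,z,c=None):
    o,d=ray(n,uv,c); return o+d*((z-o[2])/d[:,2])[:,None]
def proj(n,X,c=None):
    c=c or camera_info(n); return cv2.projectPoints(np.array(X,float).reshape(-1,3),cv2.Rodrigues(np.array(c["R"]))[0],np.array(c["t"]),c["mtx"],np.array(c["D"]))[0].reshape(-1,2)
def blobs(m,amin=15):
    n,l,s,c=cv2.connectedComponentsWithStats(m.astype(np.uint8)); return [(s[i].tolist(),c[i].round(1).tolist(),l==i) for i in range(1,n) if s[i,4]>=amin]
def tri(uva,uvb,a="top",b="side"):
    o1,d1=ray(a,uva);o2,d2=ray(b,uvb);d1=d1[0];d2=d2[0]
    s=np.linalg.lstsq(np.c_[d1,-d2],o2-o1,rcond=None)[0]; p=o1+s[0]*d1;q=o2+s[1]*d2
    return (p+q)/2,np.linalg.norm(p-q)
E
python3 - <<'E'
from h import *
im=cv2.imread("pics/top0.png"); hsv=cv2.cvtColor(im,cv2.COLOR_BGR2HSV).astype(int); H,S,V=hsv[...,0],hsv[...,1],hsv[...,2]
print("lid px",im[200,180],"bench",im[255,180],"tray",im[225,310],"base",im[170,290])
sub=np.zeros(V.shape,bool); sub[165:250,130:240]=1
m=(abs(im.astype(int)-im[200,180].astype(int)).max(2)<14)&sub
for b in blobs(m,500):
    cn=cv2.findContours(b[2].astype(np.uint8),0,2)[0][0]; r=cv2.minAreaRect(cn); bx=cv2.boxPoints(r); print("lid",b[0],r,bx.tolist()); print(onz("top",bx,.0685).round(4).tolist())
def show(name,m,z):
    for b in blobs(m,6): print(name,b[0],b[1],onz("top",[b[1]],z)[0].round(4))
show("red",((H<8)|(H>172))&(S>120)&(V>80),.05)
show("yel",(H>15)&(H<35)&(S>120),.05)
cv2.imwrite("pics/c1.png",np.vstack([cv2.resize(im[165:255,105:245],None,fx=4,fy=4,interpolation=2)[:300,:], ]) if 0 else cv2.resize(im[160:250,105:360],None,fx=3.1,fy=3.1,interpolation=cv2.INTER_CUBIC))
E
```

```text
lid px [137 143 145] bench [127 137 138] tray [129 131 132] base [90 85 68]
lid [130, 176, 97, 74, 4708] ((176.59410095214844, 214.72352600097656), (71.17434692382812, 98.1715087890625), 85.60128784179688) [[124.92351531982422, 183.00588989257812], [222.8058624267578, 175.47647094726562], [228.26467895507812, 246.441162109375], [130.38233947753906, 253.9705810546875]]
[[0.608, 0.3868, 0.0685], [0.6327, 0.0543, 0.0685], [0.3969, 0.0346, 0.0685], [0.37, 0.3621, 0.0685]]
red [318, 177, 6, 3, 7] [320.4, 178.3] [ 0.6254 -0.2746  0.05  ]
red [310, 179, 7, 3, 11] [312.9, 180.2] [ 0.6189 -0.249   0.05  ]
red [121, 199, 13, 3, 29] [127.4, 200.3] [0.5507 0.3827 0.05  ]
red [326, 271, 17, 28, 195] [333.8, 284.9] [ 0.268  -0.3158  0.05  ]
yel [24, 166, 3, 4, 6] [24.8, 167.8] [0.6657 0.7632 0.05  ]
yel [293, 167, 32, 32, 695] [308.2, 182.7] [ 0.6104 -0.233   0.05  ]
yel [0, 176, 10, 26, 120] [3.9, 187.9] [0.5944 0.8404 0.05  ]
yel [0, 201, 9, 91, 327] [3.1, 242.8] [0.4002 0.8339 0.05  ]
yel [130, 204, 8, 18, 122] [133.5, 212.6] [0.5088 0.3603 0.05  ]
yel [0, 293, 3, 5, 7] [0.6, 295.0] [0.2173 0.8389 0.05  ]
yel [2, 297, 4, 4, 11] [3.4, 298.4] [0.2059 0.8278 0.05  ]
yel [0, 301, 6, 19, 44] [2.3, 310.0] [0.1651 0.8316 0.05  ]
yel [0, 320, 6, 28, 75] [2.6, 332.3] [0.087  0.8303 0.05  ]
yel [0, 354, 8, 10, 22] [2.3, 358.5] [-0.0057  0.8324  0.05  ]
yel [3, 356, 14, 17, 73] [9.9, 363.5] [-0.0214  0.803   0.05  ]
yel [0, 365, 2, 4, 6] [0.3, 366.5] [-0.0348  0.8408  0.05  ]
yel [14, 367, 5, 17, 25] [16.7, 374.7] [-0.0593  0.7775  0.05  ]
yel [1, 370, 8, 6, 14] [5.0, 372.6] [-0.0552  0.8228  0.05  ]
yel [0, 373, 3, 4, 6] [0.8, 375.0] [-0.0651  0.8396  0.05  ]
yel [0, 377, 8, 7, 18] [3.4, 380.3] [-0.0833  0.8299  0.05  ]
yel [8, 376, 8, 8, 24] [11.2, 379.6] [-0.0784  0.7992  0.05  ]
```

View pics/c1.png

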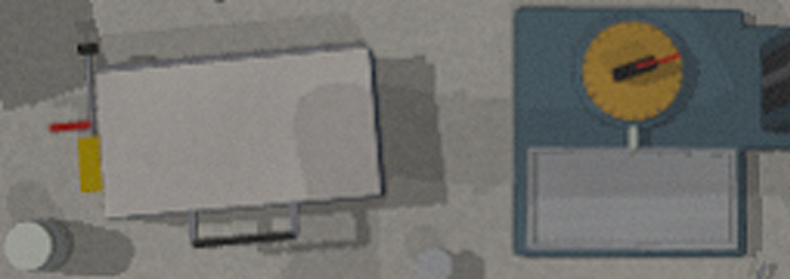

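The crop gives lid corners TL(97,72), TR(368,48), BR(381,194) and BL(106,216), with the bar from (195,243) to (295,235). The tab end is at (50,128) and the stay tip at (88,48). The tray's outer edge is (527–746, 150–250), and the pointer tip is at about (633,126). The dial's red line points to upper right.

```bash
cat >> h.py <<'E'
def fit2(model,world):
    m=np.array(model)[:,:2];w=np.array(world)[:,:2];mc,wc=m.mean(0),w.mean(0);A=(m-mc).T@(w-wc)
    th=np.arctan2(A[0,1]-A[1,0],A[0,0]+A[1,1]);R=np.array([[np.cos(th),-np.sin(th)],[np.sin(th),np.cos(th)]])
    t=wc-R@mc; return th,t,(m@R.T+t-w)
E
python3 - <<'E'
from h import *
f=lambda L:[((u+.5)/3.098-.5+105,(v+.5)/3.1-.5+160) for u,v in L]
lid=onz("top",f([(97,72),(368,48),(381,194),(106,216)]),.0685)
bar=onz("top",f([(195,242),(295,235)]),.066)
st=onz("top",f([(88,48),(50,128)]),.053)
M=[(.08,.15),(.08,-.15),(-.08,-.15),(-.08,.15),(-.115,.055),(-.115,-.055),(.109,.163),(.025,.206)]
W=np.vstack([lid,bar,st])
th,t,r=fit2(M,W);print("bin",np.degrees(th),t,(r*1e3).round(1).tolist())
th,t,r=fit2(M[:6],W[:6]);print("bin",np.degrees(th),t,(r*1e3).round(1).tolist())
tr=onz("top",f([(527,150),(745,150),(747,250),(527,249)]),.034);print("tray outer",tr.round(4).tolist(),tr.mean(0))
bp=onz("top",f([(516,8),(743,9),(746,255),(515,255)]),.02);print("base",bp.round(4).tolist(),bp.mean(0))
th2,t2,r2=fit2([(.14,.13),(.14,-.13),(-.14,-.13),(-.14,.13)],bp);print(np.degrees(th2),t2,(r2*1e3).round(1).tolist())
th2,t2,r2=fit2([(.055,.115),(.055,-.115),(-.055,-.115),(-.055,.115)],tr);print(np.degrees(th2),t2,(r2*1e3).round(1).tolist())
print("dial disc",onz("top",f([(632.5,71)]),.042),"pointer",onz("top",f([(633,126)]),.04))
print("bar grip",onz("top",f([(615,78),(655,67)]),.074), "redline",onz("top",f([(679,55)]),.042))
print("loupe,jar",onz("top",[(246,245)],.036),onz("top",[(115,239)],.07))
print("wrist cam",camera_info("wrist")["R"],camera_info("wrist")["t"])
E
```

```text
bin 5.011315546349942 [0.54268086 0.19364519] [[0.9, 1.6], [1.6, -1.0], [-0.6, 0.2], [-2.3, 1.4], [-1.5, 0.9], [0.2, -0.5], [0.2, 1.2], [1.3, -3.7]]
bin 4.878620361522781 [0.54293664 0.19313594] [[1.5, 0.9], [1.6, -1.7], [-0.7, -0.2], [-1.7, 1.1], [-1.1, 0.7], [0.3, -0.8]]
tray outer [[0.5255, -0.1201, 0.034], [0.5252, -0.3604, 0.034], [0.4156, -0.3609, 0.034], [0.4174, -0.1198, 0.034]] [ 0.4709284  -0.24029613  0.034     ]
base [[0.6854, -0.1088, 0.02], [0.6844, -0.3641, 0.02], [0.4097, -0.3626, 0.02], [0.4104, -0.107, 0.02]] [ 0.54749821 -0.23561141  0.02      ]
-0.2630824044960106 [ 0.54749821 -0.23561141] [[2.7, 2.5], [2.5, -2.2], [-2.8, -2.4], [-2.3, 2.0]]
-0.18644074020217463 [ 0.4709284  -0.24029613] [[0.8, -5.4], [0.3, 4.9], [-0.1, 5.8], [-1.1, -5.3]]
dial disc [[ 0.61174685 -0.23603389  0.042     ]] pointer [[ 0.55138337 -0.23616103  0.04      ]]
bar grip [[ 0.60047857 -0.21343731  0.074     ]
 [ 0.61234055 -0.25657023  0.074     ]] redline [[ 0.62946071 -0.28754622  0.042     ]]
loupe,jar [[ 0.40051891 -0.02261577  0.036     ]] [[0.41934314 0.41541771 0.07      ]]
wrist cam [[ 2.38347929e-01 -9.71179715e-01 -4.76149933e-04]
 [-9.18323497e-01 -2.25535386e-01  3.25293321e-01]
 [-3.16025664e-01 -7.70957298e-02 -9.45613044e-01]] [-0.64945499 -0.0409633   0.38073087]
```

Call:
servo_tool(increments=[[1, 1, 1.2, 0.8, 0, 0, 0.5], [1, 2, 2.4, 1.6, 0, 0, 1], [0.5, 6.6, 8.3, 1.8, 0, 0, 5], [0.5, 6.6, 8.3, 1.8, 0, 0, 5], [0.5, 6.6, 8.3, 1.8, 0, 0, 5], [0.28, 6.6, 8.3, 1.8, 0, 0, 5], [0.28, 6.6, 8.3, 1.8, 0, 0, 5], [0.28, 6.6, 8.3, 1.8, 0, 0, 5], [0.28, 6.6, 8.3, 1.8, 0, 0, 5], [0.28, 6.6, 8.3, 1.8, 0, 0, 5], [0.28, 6.6, 8.3, 1.8, 0, 0, 5], [0.28, 6.6, 8.3, 1.8, 0, 0, 5]])

```text
time_s: 1.1
position: [0.4223, -0.2938, 0.3038]
orientation: [-2.909, -1.185, -0.004]
force: [-0.1, -0.5, -0.2]
opening: 0.0239
grasp_force: 0.0
```

```bash
cat >> h.py <<'E'
def delta(target,yaw,p=None,o=None):
    "units to target position & tool-y yaw (deg, world, mod 180 nearest), tool down"
    s=read_state(); p=s["position"]; R=Rn.from_rotvec(s["orientation"])
    d=(np.array(target)-p)/.04
    y=R.as_matrix()[:,1]; cur=np.degrees(np.arctan2(y[1],y[0])); dy=(yaw-cur+90)%180-90
    c=np.radians(yaw if abs((yaw-cur+180)%360-180)<=90 else yaw+180)
    Rt=np.c_[[np.sin(c)*1.,-np.cos(c),0],[np.cos(c),np.sin(c),0],[0,0,-1]]; Rt[:,0]=np.cross(Rt[:,1],Rt[:,2])
    rv=(Rn.from_matrix(Rt)*R.inv()).as_rotvec()
    print("pos",p.round(4),"yaw",round(cur,2),"shift",d.round(2),"turn",(np.degrees(rv)/6).round(2),"open",round(s["opening"],4),"gf",round(s["grasp_force"],1),"F",s["force"].round(1),"q",s["joint_positions"].round(2),"t",s["time_s"])
B0=np.array([.543,.193]);TH=np.radians(5.0)
def bw(x,y,z): return np.array([B0[0]+np.cos(TH)*x-np.sin(TH)*y,B0[1]+np.sin(TH)*x+np.cos(TH)*y,z])
E
python3 - <<'E'
from h import *
delta(bw(-.115,0,.15),5)
print(bw(-.115,0,.05),[bw(.08-.195*np.cos(a),0,.0605+.195*np.sin(a)).round(3) for a in(0,.3,.6,.9,1.2,1.5,1.85,1.45)])
E
```

```text
pos [ 0.4223 -0.2938  0.3038] yaw -45.66 shift [ 0.15 11.92 -3.84] turn [-0.02  0.01  8.44] open 0.0239 gf 0.0 F [-0.1 -0.5 -0.2] q [ 0.8   0.11 -0.3   1.75  0.03  1.29 -0.3 ] t 1.1
[0.42843761 0.18297709 0.05      ] [array([0.428, 0.183, 0.06 ]), array([0.437, 0.184, 0.118]), array([0.462, 0.186, 0.171]), array([0.502, 0.189, 0.213]), array([0.552, 0.194, 0.242]), array([0.609, 0.199, 0.255]), array([0.676, 0.205, 0.248]), array([0.599, 0.198, 0.254])]
```

Call:
servo_tool(increments=[[0.28, 0.1, 3, -0.5, 0, 0, 2], [0.28, 0.1, 11.9, -3, 0, 0, 8.4], [0.28, 0.15, 11.9, -3.8, 0, 0, 8.4], [0.28, 0.15, 11.9, -3.8, 0, 0, 8.4], [0.28, 0.15, 11.9, -3.8, 0, 0, 8.4], [0.28, 0.15, 11.9, -3.8, 0, 0, 8.4], [0.28, 0.15, 11.9, -3.8, 0, 0, 8.4], [0.28, 0.15, 11.9, -3.8, 0, 0, 8.4], [0.28, 0.15, 11.9, -3.8, 0, 0, 8.4], [0.28, 0.15, 11.9, -3.8, 0, 0, 8.4], [0.28, 0.15, 11.9, -3.8, 0, 0, 8.4], [0.28, 0.15, 11.9, -3.8, 0, 0, 8.4]])

```text
time_s: 2.1
position: [0.4244, 0.1766, 0.1507]
orientation: [2.141, 2.297, -0.001]
force: [1.6, -0.1, -0.1]
opening: 0.0238
grasp_force: 0.0
```

Run:
```python
from h import *
delta(bw(-.115,0,.05),5)
c=camera_info("wrist"); im=get_image("wrist"); 
for z in(.0605,.0645): 
    p=proj("wrist",[bw(-.115,y,z) for y in(-.055,0,.055)],c); print(p.round(1).tolist())
    for q in p: cv2.circle(im,tuple(int(v) for v in q),3,(255,0,0) if z<.062 else (0,255,0),1)
cv2.imwrite("pics/w1.png",im[:,:,::-1])
```

```text
pos [0.4244 0.1766 0.1507] yaw 4.02 shift [ 0.1   0.16 -2.52] turn [0.01 0.01 0.16] open 0.0238 gf 0.0 F [ 1.6 -0.1 -0.1] q [ 0.22  0.2  -0.78  2.05  0.17  0.95 -0.59] t 2.1
[[253.8, 252.2], [252.9, 188.9], [251.9, 115.6]]
[[253.9, 254.7], [253.0, 190.6], [252.0, 116.2]]
```

View pics/w1.png

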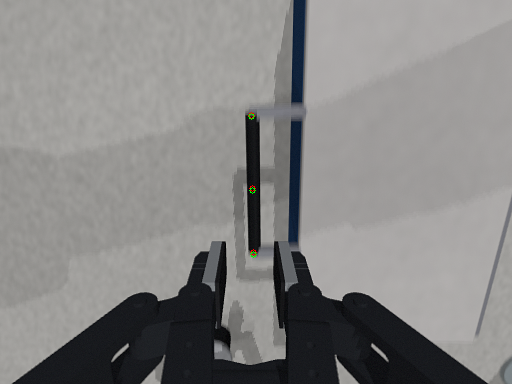

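The wrist view shows the black pull bar at column ~252, rows 112–252. My predicted points lie right on it, so the bin pose is good. I'll descend and pinch.

Call:
servo_tool(increments=[[0.28, 0, 0, -0.6, 0, 0, 0], [0.28, 0, 0, -1.2, 0, 0, 0], [0.28, 0, 0, -1.8, 0, 0, 0], [0.28, 0, 0, -2.5, 0, 0, 0], [0.28, 0, 0, -2.5, 0, 0, 0], [0.28, 0, 0, -2.5, 0, 0, 0], [0, 0, 0, -2.5, 0, 0, 0], [0, 0, 0, -2.5, 0, 0, 0], [0, 0, 0, -2.5, 0, 0, 0], [0, 0, 0, -2.5, 0, 0, 0]])

```text
time_s: 2.98
position: [0.4272, 0.1763, 0.0531]
orientation: [2.138, 2.297, 0.007]
force: [4.8, -1.3, -2.1]
opening: 0.0075
grasp_force: 58.4
```

Run:
```python
from h import *
delta(bw(-.115,0,.05),5)
p0=bw(-.115,0,.0605)
for a in np.linspace(0,1.85,13)[1:]: print(round(a,3),((bw(.08-.195*np.cos(a),0,.0605+.195*np.sin(a))-p0)/.04).round(2))
```

```text
pos [0.4272 0.1763 0.0531] yaw 4.12 shift [ 0.03  0.17 -0.08] turn [-0.01  0.05  0.15] open 0.0075 gf 58.4 F [ 4.8 -1.3 -2.1] q [ 0.13  0.36 -0.71  2.13  0.35  0.75 -0.74] t 2.9833
0.154 [0.06 0.01 0.75]
0.308 [0.23 0.02 1.48]
0.462 [0.51 0.04 2.18]
0.617 [0.89 0.08 2.82]
0.771 [1.37 0.12 3.4 ]
0.925 [1.93 0.17 3.89]
1.079 [2.56 0.22 4.3 ]
1.233 [3.25 0.28 4.6 ]
1.388 [3.97 0.35 4.79]
1.542 [4.72 0.41 4.87]
1.696 [5.46 0.48 4.84]
1.85 [6.19 0.54 4.69]
```

Call:
servo_tool(increments=[[0, 0.02, 0, 0.38, 0, 0, 0], [0, 0.06, 0.01, 0.75, 0, 0, 0], [0, 0.13, 0.01, 1.12, 0, 0, 0], [0, 0.23, 0.02, 1.48, 0, 0, 0], [0, 0.36, 0.03, 1.84, 0, 0, 0], [0, 0.51, 0.04, 2.18, 0, 0, 0], [0, 0.69, 0.06, 2.51, 0, 0, 0], [0, 0.89, 0.08, 2.82, 0, 0, 0], [0, 1.12, 0.1, 3.12, 0, 0, 0], [0, 1.37, 0.12, 3.4, 0, 0, 0], [0, 1.64, 0.14, 3.65, 0, 0, 0], [0, 1.93, 0.17, 3.89, 0, 0, 0]])

```text
time_s: 3.98
position: [0.5027, 0.1831, 0.207]
orientation: [2.139, 2.3, 0.004]
force: [3.6, 2.0, -8.1]
opening: 0.0076
grasp_force: 58.6
```

Call:
servo_tool(increments=[[0, 0.31, 0.03, 0.21, 0, 0, 0], [0, 0.63, 0.05, 0.41, 0, 0, 0], [0, 0.97, 0.08, 0.57, 0, 0, 0], [0, 1.32, 0.11, 0.71, 0, 0, 0], [0, 1.68, 0.14, 0.82, 0, 0, 0], [0, 2.04, 0.18, 0.9, 0, 0, 0], [0, 2.41, 0.21, 0.95, 0, 0, 0], [0, 2.79, 0.24, 0.98, 0, 0, 0], [0, 3.16, 0.28, 0.98, 0, 0, 0], [0, 3.53, 0.31, 0.95, 0, 0, 0], [0, 3.9, 0.34, 0.89, 0, 0, 0], [0, 4.2, 0.36, 0.82, 0, 0, 0]])

```text
time_s: 4.98
position: [0.6701, 0.1993, 0.2422]
orientation: [-2.137, -2.301, -0.006]
force: [0.1, 1.0, 4.0]
opening: 0.007
grasp_force: 61.7
```

Run:
```python
from h import *
delta(bw(.08-.195*np.cos(1.85),0,.05+.195*np.sin(1.85)),5)
delta(bw(.025,.197,.034),5)
```

```text
pos [0.6701 0.1993 0.2422] yaw 4.22 shift [ 0.15  0.13 -0.12] turn [-0.03  0.01  0.13] open 0.007 gf 61.7 F [0.1 1.  4. ] q [ 0.1   0.55 -0.69  1.38  0.35  1.33 -0.53] t 4.9833
pos [0.6701 0.1993 0.2422] yaw 4.22 shift [-2.98  4.8  -5.2 ] turn [-0.03  0.01  0.13] open 0.007 gf 61.7 F [0.1 1.  4. ] q [ 0.1   0.55 -0.69  1.38  0.35  1.33 -0.53] t 4.9833
```

Call:
servo_tool(increments=[[0, 0.1, 0.01, -0.05, 0, 0, 0], [0, 0.2, 0.02, -0.1, 0, 0, 0], [0, 0.2, 0.02, -0.1, 0, 0, 0], [0.45, 0.2, 0.02, -0.1, 0, 0, 0], [0.45, 0.2, 0.02, -0.1, 0, 0, 0], [0.45, 0.2, 0.02, -0.1, 0, 0, 0], [0.45, 0.2, 0.02, 0.5, 0, 0, 0], [0.45, 0.2, 0.02, 1.3, 0, 0, 0], [0.45, -1, 0.5, 1.8, 0, 0, 0], [0.45, -2, 2, 1.8, 0, 0, 0], [0.45, -3, 3.5, 1.6, 0, 0, 0], [0.45, -3, 4.8, 0.5, 0, 0, 0.1]])

```text
time_s: 5.98
position: [0.5761, 0.317, 0.2956]
orientation: [2.127, 2.31, 0.008]
force: [0.9, 1.4, 0.3]
opening: 0.0385
grasp_force: 0.0
```

Run:
```python
from h import *
delta(bw(.025,.197,.034),5)
im=get_image("side"); cv2.imwrite("pics/s1.png",im[:,:,::-1])
```

```text
pos [0.5761 0.317  0.2956] yaw 4.72 shift [-0.63  1.86 -6.54] turn [-0.02  0.05  0.05] open 0.0385 gf 0.0 F [0.9 1.4 0.3] q [-0.05  0.45 -0.75  1.42  0.31  1.39 -0.72] t 5.9833
```

View pics/s1.png

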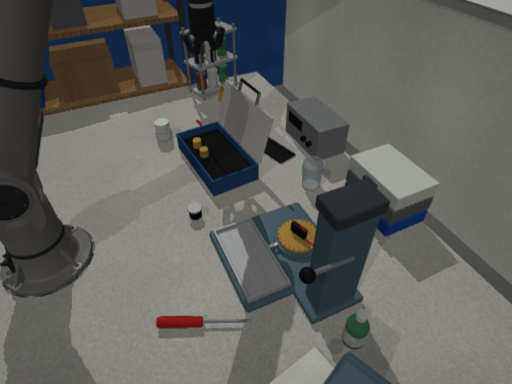

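The side view shows the lid leaning back by itself. Two brass blanks are visible in the trough, at (197,143) and (204,152).

Call:
servo_tool(increments=[[0.45, 0, 0, 0, 0, 0, 0.1], [0.45, 0, 0, 0, 0, 0, 0.1], [0.45, 0, 0, 0, 0, 0, 0.1], [0.45, 0, 0, -1, 0, 0, 0.1], [0.45, 0, 0, -2, 0, 0, 0.1], [0.45, 0, 0, -3, 0, 0, 0.1], [0.45, 0, 0, -3.8, 0, 0, 0.1], [0.45, 0, 0, -4, 0, 0, 0.1], [0.45, 0, 0, -4, 0, 0, 0.1]])

```text
time_s: 6.78
position: [0.5773, 0.3123, 0.129]
orientation: [-2.118, -2.319, 0.009]
force: [0.4, -0.1, 0.1]
opening: 0.0384
grasp_force: 0.0
```

Run:
```python
from h import *
delta(bw(.025,.197,.034),5)
for n in ("wrist","top"):
    c=camera_info(n); im=get_image(n); hsv=cv2.cvtColor(im,cv2.COLOR_RGB2HSV).astype(int);H,S,V=hsv[...,0],hsv[...,1],hsv[...,2]
    for b in blobs(((H<8)|(H>172))&(S>120)&(V>60),15): print(n,"red",b[0],b[1],onz(n,[b[1]],.048,c)[0].round(4))
    if n=="top":
        for b in blobs((H>12)&(H<35)&(S>110)&(V>50),15):
            if b[1][0]>100 and b[1][0]<270: print(n,"br",b[0],b[1],onz(n,[b[1]],.053,c)[0].round(4))
    print(n,proj(n,[bw(.025,.163,.048),bw(.025,.197,.048),bw(.025,.208,.048)],c).round(1).tolist())
```

```text
pos [0.5773 0.3123 0.129 ] yaw 5.18 shift [-0.66  1.98 -2.37] turn [ 0.03 -0.04 -0.03] open 0.0384 gf 0.0 F [ 0.4 -0.1  0.1] q [-0.07  0.58 -0.7   1.61  0.41  1.11 -0.78] t 6.7833
wrist red [210, 63, 16, 74, 1025] [218.0, 98.3] [0.551  0.3833 0.048 ]
wrist [[219.7, 136.9], [218.3, 85.6], [217.9, 67.8]]
top red [310, 177, 15, 5, 22] [315.9, 179.4] [ 0.6218 -0.2595  0.048 ]
top red [326, 271, 17, 28, 196] [333.8, 284.9] [ 0.2677 -0.3161  0.048 ]
top br [117, 165, 9, 6, 25] [121.1, 167.2] [0.6646 0.4074 0.053 ]
top br [156, 209, 7, 8, 28] [159.5, 211.9] [0.5113 0.2697 0.053 ]
top br [171, 208, 10, 10, 79] [175.2, 212.4] [0.5097 0.216  0.053 ]
top [[134.8, 199.5], [125.1, 200.3], [122.0, 200.6]]
```

Call:
servo_tool(increments=[[0.45, -0.3, 1, 0, 0, 0, 0], [0.45, -0.66, 1.98, 0, 0, 0, 0], [0.45, -0.66, 1.98, 0, 0, 0, 0], [0.45, -0.66, 1.98, -0.8, 0, 0, 0], [0.45, -0.66, 1.98, -1.6, 0, 0, 0], [0.45, -0.66, 1.98, -2.37, 0, 0, 0], [0.45, -0.66, 1.98, -2.37, 0, 0, 0], [0.45, -0.66, 1.98, -2.37, 0, 0, 0], [0, -0.66, 1.98, -2.37, 0, 0, 0], [0, -0.66, 1.98, -2.37, 0, 0, 0], [0, -0.66, 1.98, -2.37, 0, 0, 0], [0, -0.66, 1.98, -2.37, 0, 0, 0]])

```text
time_s: 7.88
position: [0.5482, 0.3959, 0.0402]
orientation: [-2.113, -2.322, 0.004]
force: [-8.6, -2.2, 7.2]
opening: 0.0072
grasp_force: 58.7
```

Run:
```python
from h import *
delta(bw(.025,.197,.034),5)
p0=bw(.025,0,.048)
for a in np.linspace(0,.84,11)[1:]: print(round(a,3),((bw(-.035+.06*np.cos(a),0,.048+.06*np.sin(a))-p0)/.04).round(2))
```

```text
pos [0.5482 0.3959 0.0402] yaw 5.4 shift [ 0.06 -0.11 -0.16] turn [-0.   -0.03 -0.07] open 0.0072 gf 58.7 F [-8.6 -2.2  7.2] q [-0.24  0.71 -0.66  1.62  0.49  0.99 -0.96] t 7.8833
0.084 [-0.01 -0.    0.13]
0.168 [-0.02 -0.    0.25]
0.252 [-0.05 -0.    0.37]
0.336 [-0.08 -0.01  0.49]
0.42 [-0.13 -0.01  0.61]
0.504 [-0.19 -0.02  0.72]
0.588 [-0.25 -0.02  0.83]
0.672 [-0.32 -0.03  0.93]
0.756 [-0.41 -0.04  1.03]
0.84 [-0.5  -0.04  1.12]
```

Call:
servo_tool(increments=[[0, -0.01, 0, 0.13, 0, 0, 0], [0, -0.02, 0, 0.25, 0, 0, 0], [0, -0.05, 0, 0.37, 0, 0, 0], [0, -0.08, 0, 0.49, 0, 0, 0], [0, -0.13, -0.01, 0.61, 0, 0, 0], [0, -0.19, -0.01, 0.72, 0, 0, 0], [0, -0.25, -0.02, 0.83, 0, 0, 0], [0, -0.32, -0.02, 0.93, 0, 0, 0], [0, -0.41, -0.03, 1.03, 0, 0, 0], [0, -0.5, -0.04, 1.13, 0, 0, 0], [0, -0.5, -0.04, 1.15, 0, 0, 0], [0, -0.5, -0.04, 1.15, 0, 0, 0]])

```text
time_s: 8.88
position: [0.532, 0.3945, 0.0852]
orientation: [-2.115, -2.322, -0.006]
force: [-2.7, 3.7, 5.4]
opening: 0.0069
grasp_force: 59.2
```

Run:
```python
from h import *
delta(bw(-.035+.06*np.cos(.827),.197,.034+.06*np.sin(.827)),5)
```

```text
pos [0.532  0.3945 0.0852] yaw 5.34 shift [-0.01 -0.12 -0.18] turn [-0.03  0.03 -0.06] open 0.0069 gf 59.2 F [-2.7  3.7  5.4] q [-0.22  0.64 -0.69  1.63  0.45  1.03 -0.96] t 8.8833
```

Call:
servo_tool(increments=[[0, -0.03, 0, 0.1, 0, 0, 0], [0, -0.03, 0, 0.15, 0, 0, 0], [0.45, -0.03, 0, 0.1, 0, 0, 0], [0.45, -0.03, 0, 0.1, 0, 0, 0], [0.45, -0.03, 0, 0.1, 0, 0, 0], [0.45, 0, 0, 1, 0, 0, 0], [0.45, 0, 0, 2, 0, 0, 0], [0.45, 0, 0, 3, 0, 0, 0], [0.45, 0, 0, 4, 0, 0, 0], [0.45, 0, 0, 5, 0, 0, 0], [0.45, 0, 0, 6, 0, 0, 0], [0.45, 0, 0, 6, 0, 0, 0]])

```text
time_s: 9.88
position: [0.5346, 0.3947, 0.333]
orientation: [2.116, 2.317, 0.024]
force: [1.2, 0.8, 0.6]
opening: 0.0384
grasp_force: 0.0
```

Run:
```python
from h import *
delta(bw(.08-.195*np.cos(1.85),0,.31),5)
im=get_image("side"); im2=get_image("top"); cv2.imwrite("pics/s2.png",cv2.resize(np.hstack([im[70:210,150:300],im2[150:245,105:207].repeat(1,0)[:0] if 0 else cv2.resize(im2[160:260,100:250],(210,140))]),None,fx=2.2,fy=2.2,interpolation=2)[:,:,::-1])
```

```text
pos [0.5346 0.3947 0.333 ] yaw 5.19 shift [ 3.54 -4.75 -0.58] turn [-0.08  0.13 -0.03] open 0.0384 gf 0.0 F [1.2 0.8 0.6] q [-0.18  0.45 -0.77  1.35  0.31  1.45 -0.84] t 9.8833
```

View pics/s2.png

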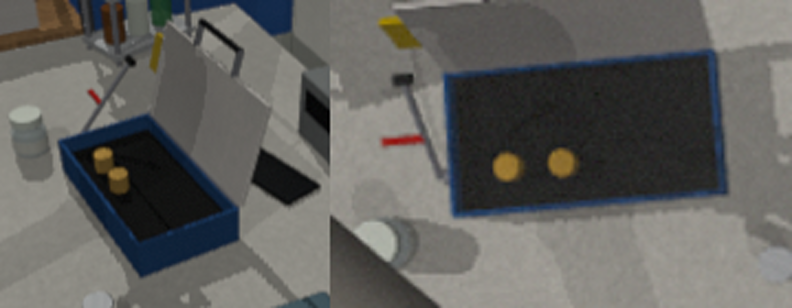

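The stay stands raised, with its tip near (130,60) in the left half, and the lid leans back. The bin holds exactly two blanks, with the whole trough in view. Next I'll grip the bar and lower the lid onto the stay.

Call:
servo_tool(increments=[[0.4, 0.6, -0.8, 0, 0, 0, 0], [0.4, 1.2, -1.6, 0, 0, 0, 0], [0.4, 1.8, -2.4, 0, 0, 0, 0], [0.4, 2.4, -3.2, 0, 0, 0, 0], [0.4, 3, -4, 0, 0, 0, 0], [0.4, 3.54, -4.75, 0, 0, 0, 0], [0.4, 3.54, -4.75, -0.2, 0, 0, 0], [0.4, 3.54, -4.75, -0.6, 0, 0, 0], [0.4, 3.54, -4.75, -0.6, 0, 0, 0], [0.4, 3.54, -4.75, -0.6, 0, 0, 0]])

```text
time_s: 10.82
position: [0.6719, 0.2018, 0.2964]
orientation: [-2.114, -2.321, 0.007]
force: [-0.2, 0.7, 0.2]
opening: 0.0342
grasp_force: 0.0
```

Run:
```python
from h import *
delta(bw(.08-.195*np.cos(1.85),0,.235),5)
a0=1.85
q=lambda a:bw(.08-.195*np.cos(a),0,.0605+.195*np.sin(a))
for a in (1.8,1.7,1.6,1.5,1.47,1.45,1.43): print(a,((q(a)-q(1.85))/.04).round(2))
```

```text
pos [0.6719 0.2018 0.2964] yaw 5.34 shift [ 0.11  0.07 -1.54] turn [ 0.02 -0.04 -0.06] open 0.0342 gf 0.0 F [-0.2  0.7  0.2] q [ 0.08  0.53 -0.7   1.28  0.34  1.44 -0.49] t 10.8167
1.8 [-0.23 -0.02  0.06]
1.7 [-0.71 -0.06  0.15]
1.6 [-1.2  -0.1   0.19]
1.5 [-1.68 -0.15  0.18]
1.47 [-1.83 -0.16  0.16]
1.45 [-1.92 -0.17  0.15]
1.43 [-2.02 -0.18  0.14]
```

Call:
servo_tool(increments=[[0.4, 0.11, 0.07, -0.5, 0, 0, 0], [0.4, 0.11, 0.07, -1.1, 0, 0, 0], [0.4, 0.11, 0.07, -1.55, 0, 0, 0], [0.4, 0.11, 0.07, -1.55, 0, 0, 0], [0.4, 0.11, 0.07, -1.55, 0, 0, 0], [0, 0.11, 0.07, -1.55, 0, 0, 0], [0, 0.11, 0.07, -1.55, 0, 0, 0], [0, 0.11, 0.07, -1.55, 0, 0, 0]])

```text
time_s: 11.48
position: [0.6781, 0.2064, 0.2394]
orientation: [2.114, 2.321, 0.005]
force: [0.1, 0.3, 3.0]
opening: 0.0071
grasp_force: 58.6
```

Call:
servo_tool(increments=[[0, -0.23, -0.02, 0.06, 0, 0, 0], [0, -0.47, -0.04, 0.1, 0, 0, 0], [0, -0.71, -0.06, 0.15, 0, 0, 0], [0, -0.95, -0.08, 0.17, 0, 0, 0], [0, -1.2, -0.1, 0.19, 0, 0, 0], [0, -1.45, -0.12, 0.19, 0, 0, 0], [0, -1.65, -0.14, 0.18, 0, 0, 0], [0, -1.75, -0.16, 0.17, 0, 0, 0], [0, -1.85, -0.17, 0.16, 0, 0, 0], [0, -1.92, -0.17, 0.15, 0, 0, 0], [0, -1.95, -0.17, 0.15, 0, 0, 0], [0, -1.95, -0.17, 0.15, 0, 0, 0]])

```text
time_s: 12.48
position: [0.6009, 0.1995, 0.2463]
orientation: [2.113, 2.319, 0.01]
force: [1.8, 0.8, 7.8]
opening: 0.0074
grasp_force: 61.9
```

Run:
```python
from h import *
delta(bw(.08-.195*np.cos(1.45),0,.0475+.195*np.sin(1.45)),5)
```

```text
pos [0.6009 0.1995 0.2463] yaw 5.33 shift [-0.04 -0.04 -0.13] turn [-0.02  0.07 -0.05] open 0.0074 gf 61.9 F [1.8 0.8 7.8] q [ 0.14  0.43 -0.73  1.55  0.3   1.27 -0.53] t 12.4833
```

Call:
servo_tool(increments=[[0, -0.05, 0, 0, 0, 0, 0], [0, -0.1, 0, 0, 0, 0, 0], [0, -0.1, 0, 0, 0, 0, 0], [0.3, -0.08, 0, 0, 0, 0, 0], [0.3, -0.08, 0, 0, 0, 0, 0], [0.3, -0.08, 0, 0, 0, 0, 0], [0.3, -0.08, 0, 0, 0, 0, 0], [0.3, -0.08, 0, 0.4, 0, 0, 0], [0.3, -0.08, 0, 0.9, 0, 0, 0], [0.3, -0.08, 0, 1.5, 0, 0, 0], [0.3, -0.08, 0, 2, 0, 0, 0], [0.3, -0.08, 0, 2, 0, 0, 0]])

```text
time_s: 13.48
position: [0.597, 0.2001, 0.3272]
orientation: [2.113, 2.321, 0.009]
force: [0.6, 0.7, 0.8]
opening: 0.0253
grasp_force: 0.0
```

```bash
cat >> h.py <<'E'
def brass(n,z=.053,box=(100,150,270,260)):
    c=camera_info(n); im=get_image(n); hsv=cv2.cvtColor(im,cv2.COLOR_RGB2HSV).astype(int);H,S,V=hsv[...,0],hsv[...,1],hsv[...,2]
    for b in blobs((H>10)&(H<35)&(S>100)&(V>50),20):
        u,v=b[1]
        if box[0]<u<box[2] and box[1]<v<box[3]:
            x,y,w,h,_=b[0]; r=cv2.minEnclosingCircle(cv2.findContours(b[2].astype(np.uint8),0,2)[0][0])
            print(n,b[0],b[1],onz(n,[b[1]],z,c)[0].round(4),"circ",onz(n,[r[0]],z,c)[0].round(4),round(r[1],1))
    return im
E
python3 - <<'E'
from h import *
im=brass("top"); s=get_image("side")
cv2.imwrite("pics/s3.png",cv2.resize(np.hstack([s[70:210,150:300],cv2.resize(im[160:260,100:250],(210,140))]),None,fx=2.2,fy=2.2,interpolation=2)[:,:,::-1])
for y in (.05,.1): print(bw(-.03,y,0))
delta(bw(-.03,.08,.2),5)
E
```

```text
top [175, 208, 6, 7, 22] [177.7, 211.0] [0.5144 0.2075 0.053 ] circ [0.5144 0.2082 0.053 ] 3.9
[0.50875637 0.24019506 0.        ]
[0.50439858 0.2900048  0.        ]
pos [0.5957 0.199  0.3232] yaw 5.37 shift [-2.24  1.78 -3.08] turn [ 0.    0.   -0.06] open 0.0256 gf 0.0 F [-0.2 -0.6 -1. ] q [ 0.15  0.38 -0.74  1.44  0.26  1.42 -0.5 ] t 13.5833
```

View pics/s3.png

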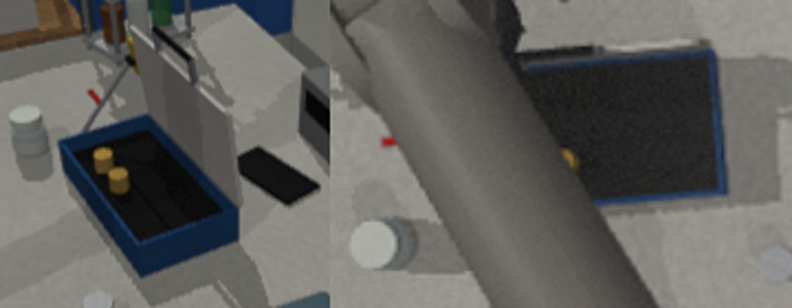

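The side view shows the lid propped upright on the stay with the gripper clear of it, and both blanks still standing.

Call:
servo_tool(increments=[[0.45, -0.8, 0, 0, 0, 0, 0], [0.45, -1.6, -0.2, 0, 0, 0, 0], [0.45, -2.25, -0.4, 0, 0, 0, 0], [0.45, -2.25, -0.4, -0.8, 0, 0, 0], [0.45, -2.25, -0.4, -1.6, 0, 0, 0], [0.45, -2.25, -0.4, -2.4, 0, 0, 0], [0.45, -2.25, -0.4, -3, 0, 0, 0], [0.45, -2.25, -0.4, -3, 0, 0, 0], [0.45, -2.25, -0.4, -3, 0, 0, 0], [0.45, -2.25, -0.4, -3, 0, 0, 0]])

```text
time_s: 14.42
position: [0.5064, 0.1832, 0.2038]
orientation: [2.115, 2.323, 0.001]
force: [-0.3, 0.2, 0.2]
opening: 0.0387
grasp_force: 0.0
```

Run:
```python
from h import *
im=brass("wrist",.053,(0,0,512,384)); cv2.imwrite("pics/w2.png",im[:,:,::-1])
delta(bw(-.03,.025,.036),5);delta(bw(-.03,.08,.036),5)
print(bw(-.03,.025,.036),bw(-.03,.08,.036))
```

```text
wrist [240, 50, 35, 38, 1023] [256.9, 68.5] [0.5058 0.2782 0.053 ] circ [0.5054 0.2782 0.053 ] 18.7
wrist [239, 120, 32, 36, 916] [254.6, 137.6] [0.5097 0.2191 0.053 ] circ [0.5096 0.2192 0.053 ] 17.8
pos [0.5069 0.1834 0.2044] yaw 5.35 shift [ 0.1   0.8  -4.21] turn [-0.01  0.02 -0.06] open 0.0384 gf 0.0 F [0.4 0.2 0.8] q [ 0.21  0.29 -0.76  1.82  0.22  1.11 -0.53] t 14.4667
pos [0.5069 0.1834 0.2044] yaw 5.35 shift [-0.02  2.17 -4.21] turn [-0.01  0.02 -0.06] open 0.0384 gf 0.0 F [0.4 0.2 0.8] q [ 0.21  0.29 -0.76  1.82  0.22  1.11 -0.53] t 14.4667
[0.51093527 0.2152902  0.036     ] [0.5061417 0.2700809 0.036    ]
```

View pics/w2.png

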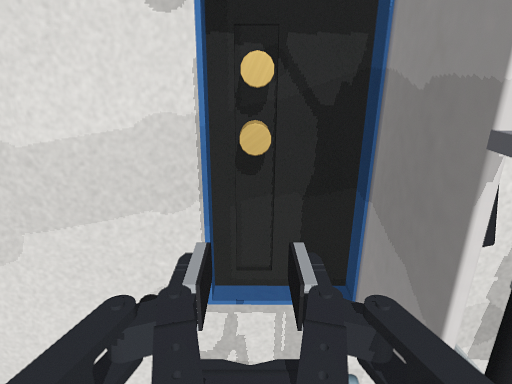

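The wrist view shows two upright blanks in the trough, at (257,68) and (255,138). They are 59 mm apart, and their heights and positions agree with the top view.

Call:
servo_tool(increments=[[0.45, 0.07, 0.87, 0, 0, 0, -0.05], [0.45, 0.07, 0.87, -0.8, 0, 0, -0.05], [0.45, 0.07, 0.87, -1.6, 0, 0, -0.05], [0.45, 0.07, 0.87, -2.4, 0, 0, -0.05], [0.45, 0.07, 0.87, -3.2, 0, 0, -0.05], [0.45, 0.07, 0.87, -3.8, 0, 0, -0.05], [0.45, 0.07, 0.87, -4.18, 0, 0, -0.05], [0.45, 0.07, 0.87, -4.18, 0, 0, -0.05], [0.45, 0.07, 0.87, -4.18, 0, 0, -0.05], [0.1, 0.07, 0.87, -4.18, 0, 0, -0.05], [0.1, 0.07, 0.87, -4.18, 0, 0, -0.05], [0.1, 0.07, 0.87, -4.18, 0, 0, -0.05]])

```text
time_s: 15.47
position: [0.5106, 0.2186, 0.038]
orientation: [2.12, 2.315, 0.006]
force: [-1.1, -0.2, 6.1]
opening: 0.0276
grasp_force: 59.6
```

Call:
servo_tool(increments=[[0.1, 0, 0, 0.5, 0, 0, 0], [0.1, 0, 0, 1.2, 0, 0, 0], [0.1, 0, 0, 2, 0, 0, 0], [0.1, 0, 0, 2.8, 0, 0, 0], [0.1, 0, -0.4, 3.4, 0, 0, 0], [0.1, -0.1, -1.1, 3.5, 0, 0, 0], [0.1, -0.2, -2, 3.5, 0, 0, 0], [0.1, -0.3, -3, 3.5, 0, 0, 0], [0.1, -0.4, -4, 3.5, 0, 0, 0], [0.1, -0.5, -5, 3.5, 0, 0, 0], [0.1, -0.6, -6, 3.5, 0, 0, 0], [0.1, -0.7, -7, 3.5, 0, 0, 0]])

```text
time_s: 16.47
position: [0.4803, -0.0643, 0.1765]
orientation: [2.12, 2.316, 0.0]
force: [1.2, 1.3, -1.0]
opening: 0.0278
grasp_force: 59.3
```

Run:
```python
from h import *
delta((.471,-.275,.06),0)
```

```text
pos [ 0.4803 -0.0643  0.1765] yaw 5.05 shift [-0.23 -5.27 -2.91] turn [ 0.01  0.01 -0.84] open 0.0278 gf 59.3 F [ 1.2  1.3 -1. ] q [ 0.63  0.2  -0.65  1.97  0.14  1.01 -0.  ] t 16.4667
```

Call:
servo_tool(increments=[[0.1, -0.05, -1, 0, 0, 0, -0.2], [0.1, -0.1, -2, 0, 0, 0, -0.4], [0.1, -0.15, -3, 0, 0, 0, -0.6], [0.1, -0.2, -4, 0, 0, 0, -0.8], [0.1, -0.23, -4.8, -0.3, 0, 0, -0.84], [0.1, -0.23, -5.27, -1, 0, 0, -0.84], [0.1, -0.23, -5.27, -1.8, 0, 0, -0.84], [0.1, -0.23, -5.27, -2.5, 0, 0, -0.84], [0.1, -0.23, -5.27, -2.9, 0, 0, -0.84], [0.1, -0.23, -5.27, -2.9, 0, 0, -0.84], [0.1, -0.23, -5.27, -2.9, 0, 0, -0.84]])

```text
time_s: 17.38
position: [0.4714, -0.2729, 0.0597]
orientation: [-2.22, -2.221, 0.0]
force: [0.2, 1.7, -0.9]
opening: 0.0275
grasp_force: 59.4
```

Run:
```python
from h import *
delta((.471,-.275,.039),0)
c=camera_info("wrist"); im=get_image("wrist"); cv2.imwrite("pics/w3.png",im[:,:,::-1])
```

```text
pos [ 0.4714 -0.2729  0.0597] yaw 0.02 shift [-0.01 -0.05 -0.52] turn [-0.01 -0.01 -0.  ] open 0.0275 gf 59.4 F [ 0.2  1.7 -0.9] q [ 0.82  0.44 -0.47  1.94  0.27  0.82  0.21] t 17.3833
```

View pics/w3.png

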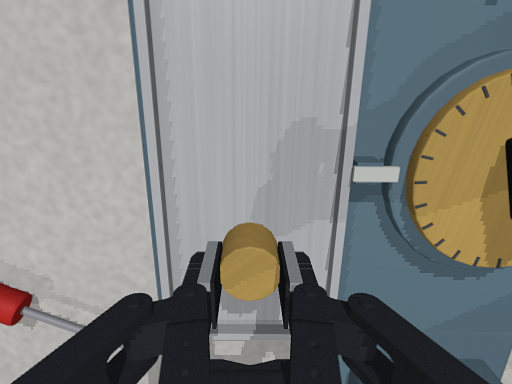

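The blank is held upright over the middle of the tray, which spans columns ~150–355 with its far wall below the fingers. I'll lower it and release.

Call:
servo_tool(increments=[[0.1, 0, 0, -0.2, 0, 0, 0], [0.1, 0, 0, -0.4, 0, 0, 0], [0.1, 0, 0, -0.52, 0, 0, 0], [0.1, 0, 0, -0.52, 0, 0, 0], [0.1, 0, 0, -0.53, 0, 0, 0], [0.45, 0, 0, -0.53, 0, 0, 0], [0.45, 0, 0, -0.53, 0, 0, 0], [0.45, 0, 0, -0.53, 0, 0, 0], [0.45, 0, 0, 0.3, 0, 0, 0], [0.45, 0, 0, 1.2, 0, 0, 0], [0.45, 0, 0, 2.2, 0, 0, 0], [0.45, 0, 0, 3, 0, 0, 0]])

```text
time_s: 18.43
position: [0.4723, -0.2732, 0.1827]
orientation: [2.219, 2.22, 0.001]
force: [1.4, -0.9, 0.5]
opening: 0.0389
grasp_force: 0.0
```

Run:
```python
from h import *
delta((.5056,.2782,.18),5)
brass("top",.053,(100,150,360,260))
```

```text
pos [ 0.4723 -0.2732  0.1827] yaw 0.02 shift [ 0.83 13.79 -0.07] turn [0.01 0.02 0.83] open 0.0389 gf 0.0 F [ 1.4 -0.9  0.5] q [ 0.88  0.29 -0.51  1.84  0.16  1.06  0.3 ] t 18.4333
top [293, 167, 32, 32, 728] [308.3, 182.6] [ 0.6103 -0.233   0.053 ] circ [ 0.6107 -0.2338  0.053 ] 15.9
top [153, 209, 11, 10, 82] [157.5, 213.7] [0.5052 0.2764 0.053 ] circ [0.5056 0.2757 0.053 ] 5.3
top [316, 220, 7, 8, 39] [319.0, 223.7] [ 0.4719 -0.2675  0.053 ] circ [ 0.4717 -0.2702  0.053 ] 3.9
```

Call:
servo_tool(increments=[[0.45, 0.08, 1, 0.2, 0, 0, 0.1], [0.45, 0.15, 2, 0.4, 0, 0, 0.2], [0.45, 0.2, 3, 0.4, 0, 0, 0.3], [0.45, 0.28, 4, 0.4, 0, 0, 0.4], [0.45, 0.35, 5, 0.4, 0, 0, 0.5], [0.45, 0.42, 6, 0.4, 0, 0, 0.6], [0.45, 0.5, 7, 0.4, 0, 0, 0.7], [0.45, 0.56, 8, 0.4, 0, 0, 0.8], [0.45, 0.62, 9, 0.4, 0, 0, 0.83], [0.45, 0.7, 10, 0.4, 0, 0, 0.83], [0.45, 0.78, 11, 0.4, 0, 0, 0.83], [0.45, 0.83, 12, 0.2, 0, 0, 0.83]])

```text
time_s: 19.48
position: [0.506, 0.2091, 0.1892]
orientation: [2.122, 2.313, 0.005]
force: [1.0, -0.6, -0.0]
opening: 0.0382
grasp_force: 0.0
```

Run:
```python
from h import *
delta((.5055,.277,.037),5)
brass("wrist",.053,(0,0,512,384))
```

```text
pos [0.506  0.2091 0.1892] yaw 4.94 shift [-0.01  1.7  -3.81] turn [-0.01  0.04  0.01] open 0.0382 gf 0.0 F [ 1.  -0.6 -0. ] q [ 0.18  0.33 -0.79  1.82  0.26  1.1  -0.62] t 19.4833
wrist [237, 77, 35, 42, 1174] [253.9, 97.9] [0.5059 0.2805 0.053 ] circ [0.5055 0.2806 0.053 ] 20.7
```

Call:
servo_tool(increments=[[0.45, 0, 0.8, 0, 0, 0, 0], [0.45, 0, 1.72, 0, 0, 0, 0], [0.45, 0, 1.72, -0.7, 0, 0, 0], [0.45, 0, 1.72, -1.5, 0, 0, 0], [0.45, 0, 1.72, -2.3, 0, 0, 0], [0.45, 0, 1.72, -3.1, 0, 0, 0], [0.45, 0, 1.72, -3.8, 0, 0, 0], [0.45, 0, 1.72, -3.8, 0, 0, 0], [0.45, 0, 1.72, -3.8, 0, 0, 0], [0.1, 0, 1.72, -3.8, 0, 0, 0], [0.1, 0, 1.72, -3.8, 0, 0, 0], [0.1, 0, 1.72, -3.8, 0, 0, 0]])

```text
time_s: 20.53
position: [0.5049, 0.2753, 0.0361]
orientation: [2.123, 2.315, 0.0]
force: [0.0, -0.1, -0.3]
opening: 0.0277
grasp_force: 59.2
```

Call:
servo_tool(increments=[[0.1, 0, 0, 0.5, 0, 0, 0], [0.1, 0, 0, 1.2, 0, 0, 0], [0.1, 0, 0, 2, 0, 0, 0], [0.1, 0, 0, 2.8, 0, 0, 0], [0.1, 0, -0.4, 3.4, 0, 0, 0], [0.1, -0.1, -1.1, 3.5, 0, 0, 0], [0.1, -0.2, -2, 3.5, 0, 0, 0], [0.1, -0.3, -3, 3.5, 0, 0, 0], [0.1, -0.4, -4, 3.5, 0, 0, 0], [0.1, -0.5, -5, 3.5, 0, 0, 0], [0.1, -0.6, -6, 3.5, 0, 0, 0], [0.1, -0.7, -7, 3.5, 0, 0, 0]])

```text
time_s: 21.53
position: [0.4759, -0.0064, 0.176]
orientation: [2.122, 2.315, -0.0]
force: [1.7, -1.0, -1.9]
opening: 0.0279
grasp_force: 59.4
```

Run:
```python
from h import *
delta((.471,-.2,.06),0)
brass("top",.053,(100,150,360,260))
```

```text
pos [ 0.4759 -0.0064  0.176 ] yaw 4.99 shift [-0.12 -4.84 -2.9 ] turn [ 0.01  0.01 -0.83] open 0.0279 gf 59.4 F [ 1.7 -1.  -1.9] q [ 0.58  0.19 -0.73  1.99  0.15  1.01 -0.13] t 21.5333
top [293, 167, 32, 32, 727] [308.3, 182.6] [ 0.6103 -0.233   0.053 ] circ [ 0.6108 -0.2337  0.053 ] 15.9
top [317, 220, 8, 8, 56] [320.4, 223.5] [ 0.4725 -0.2722  0.053 ] circ [ 0.4725 -0.2726  0.053 ] 4.3
```

Call:
servo_tool(increments=[[0.1, -0.03, -1, 0, 0, 0, -0.2], [0.1, -0.06, -2, 0, 0, 0, -0.4], [0.1, -0.1, -3, 0, 0, 0, -0.6], [0.1, -0.12, -4, 0, 0, 0, -0.8], [0.1, -0.12, -4.84, -0.4, 0, 0, -0.83], [0.1, -0.12, -4.84, -1.2, 0, 0, -0.83], [0.1, -0.12, -4.84, -2, 0, 0, -0.83], [0.1, -0.12, -4.84, -2.8, 0, 0, -0.83], [0.1, -0.12, -4.84, -3.2, 0, 0, -0.83], [0.1, -0.12, -4.84, -3.3, 0, 0, -0.83], [0.1, -0.12, -4.84, -3.3, 0, 0, -0.83], [0.1, -0.12, -4.84, -3.3, 0, 0, -0.83]])

```text
time_s: 22.58
position: [0.473, -0.198, 0.0447]
orientation: [2.22, 2.221, 0.001]
force: [-0.2, -0.8, -0.8]
opening: 0.0278
grasp_force: 59.5
```

Call:
servo_tool(increments=[[0.1, 0, 0, -0.1, 0, 0, 0], [0.1, 0, 0, -0.19, 0, 0, 0], [0.1, 0, 0, -0.2, 0, 0, 0], [0.1, 0, 0, -0.2, 0, 0, 0], [0.45, 0, 0, -0.2, 0, 0, 0], [0.45, 0, 0, -0.2, 0, 0, 0], [0.45, 0, 0, -0.2, 0, 0, 0], [0.45, 0, 0, 0.5, 0, 0, 0], [0.45, 0, 0, 1.4, 0, 0, 0], [0.45, 0, 0, 2.4, 0, 0, 0], [0.45, 0, 0, 3, 0, 0, 0], [0.45, 0, 0, 3, 0, 0, 0]])

```text
time_s: 23.58
position: [0.4763, -0.1991, 0.1698]
orientation: [2.214, 2.213, 0.006]
force: [1.2, 0.0, -0.4]
opening: 0.0386
grasp_force: 0.0
```

Run:
```python
from h import *
delta((.612,-.2355,.14),15.4)
im=brass("top",.053,(100,150,360,260))
cv2.imwrite("pics/t4.png",cv2.resize(im[155:250,262:405],None,fx=5,fy=5,interpolation=2)[:,:,::-1])
```

```text
pos [ 0.4763 -0.1991  0.1698] yaw -0.0 shift [ 3.39 -0.91 -0.74] turn [0.04 0.11 2.57] open 0.0386 gf 0.0 F [ 1.2  0.  -0.4] q [ 0.83  0.25 -0.6   1.92  0.17  1.01  0.16] t 23.5833
top [293, 167, 32, 32, 728] [308.3, 182.5] [ 0.6107 -0.233   0.053 ] circ [ 0.6107 -0.2338  0.053 ] 15.9
```

View pics/t4.png

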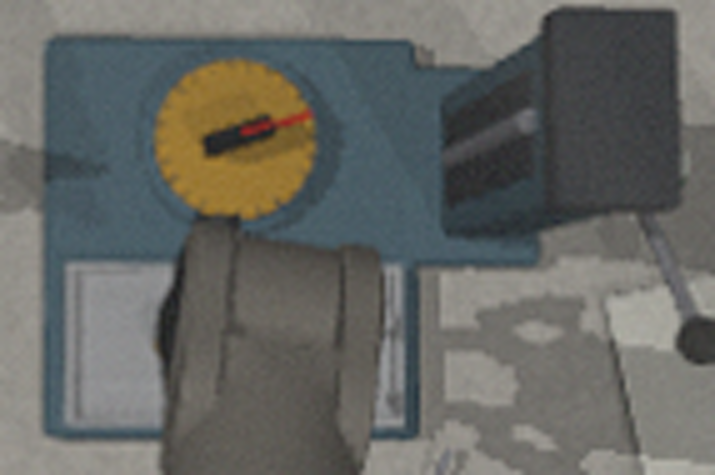

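The top view shows the dial at crop (236,139), with its red line ending at (311,116), about 107° from the pointer. The arm hides the tray. I'll hover nearby and measure the grip with the wrist camera.

Call:
servo_tool(increments=[[0.45, 0.5, -0.5, 0, 0, 0, 0.8], [0.45, 1, -1, 0, 0, 0, 1.6], [0.45, 1.8, -1.5, 0, 0, 0, 2.5], [0.45, 2.2, -1.8, 0, 0, 0, 2.6], [0.45, 2.2, -1.8, 0, 0, 0, 2.6], [0.45, 2.2, -1.8, 0, 0, 0, 2.6], [0.45, 2.2, -1.8, 0, 0, 0, 2.6]])

```text
time_s: 24.22
position: [0.5588, -0.2689, 0.1623]
orientation: [-1.897, -2.5, 0.001]
force: [0.8, -0.2, -1.3]
opening: 0.0383
grasp_force: 0.0
```

Run:
```python
from h import *
delta((.61,-.236,.05),17)
c=camera_info("wrist");im=get_image("wrist");cv2.imwrite("pics/w5.png",im[:,:,::-1])
hsv=cv2.cvtColor(im,cv2.COLOR_RGB2HSV).astype(int);H,S,V=hsv[...,0],hsv[...,1],hsv[...,2]
m=((H>10)&(H<35)&(S>100)&(V>50)).astype(np.uint8)
for b in blobs(m,800):
    cn=max(cv2.findContours(b[2].astype(np.uint8),0,1)[0],key=len); P=onz("wrist",cn.reshape(-1,2),.042,c)[:,:2]
    (x,y),r=cv2.minEnclosingCircle(P.astype(np.float32)); print("brass",b[0],x,y,r)
for b in blobs(((H<8)|(H>172))&(S>120)&(V>60),30):
    P=onz("wrist",[b[1]],.042,c)[0];print("red",b[0],b[1],P.round(4))
print(proj("wrist",[(.612,-.236,.042),(.612,-.236,.074)],c))
```

```text
pos [ 0.5588 -0.2689  0.1623] yaw 15.63 shift [ 1.28  0.82 -2.81] turn [-0.02 -0.03  0.23] open 0.0383 gf 0.0 F [ 0.8 -0.2 -1.3] q [ 0.82  0.46 -0.59  1.67  0.28  1.1   0.42] t 24.2167
brass [145, 47, 45, 42, 1478] 0.47398921847343445 -0.19527868926525116 0.017265912145376205
brass [256, 98, 130, 126, 10830] 0.6126649975776672 -0.23537924885749817 0.05480804294347763
brass [128, 144, 43, 40, 1269] 0.4733738899230957 -0.273765504360199 0.0193929523229599
red [326, 177, 7, 28, 169] [329.1, 190.5] [ 0.6282 -0.2551  0.042 ]
red [317, 200, 6, 26, 138] [319.3, 213.5] [ 0.6273 -0.2778  0.042 ]
[[318.87530739 164.96931747]
 [327.51405253 175.42850431]]
```

View pics/w5.png

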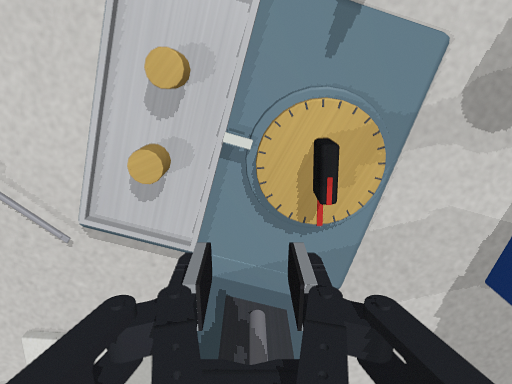

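The wrist view shows both blanks standing in the tray, at (167,67) and (149,163). The dial centre is at (.6127,-.2354) with radius 55 mm as given, and the red line points at −71°.

Call:
servo_tool(increments=[[0.45, 0.6, 0.4, 0, 0, 0, 0.5], [0.45, 1.35, 0.84, 0, 0, 0, 0.56], [0.45, 1.35, 0.84, -0.4, 0, 0, 0.56], [0.45, 1.35, 0.84, -1.2, 0, 0, 0.56], [0.45, 1.35, 0.84, -2, 0, 0, 0.56], [0.45, 1.35, 0.84, -2.75, 0, 0, 0.56], [0.45, 1.35, 0.84, -2.75, 0, 0, 0.56], [0.45, 1.35, 0.84, -2.75, 0, 0, 0.56], [0, 1.35, 0.84, -2.75, 0, 0, 0.56], [0, 1.35, 0.84, -2.75, 0, 0, 0.56], [0, 1.35, 0.84, -2.75, 0, 0, 0.56]])

```text
time_s: 25.18
position: [0.6123, -0.2378, 0.0564]
orientation: [-1.826, -2.555, 0.007]
force: [-6.8, -0.2, 5.8]
opening: 0.0122
grasp_force: 60.8
```

Run:
```python
from h import *
delta((.6127,-.2354,.05),-90)
```

```text
pos [ 0.6123 -0.2378  0.0564] yaw 18.9 shift [ 0.01  0.06 -0.16] turn [ 4.000e-02 -1.000e-02  1.185e+01] open 0.0122 gf 60.8 F [-6.8 -0.2  5.8] q [ 0.7   0.63 -0.56  1.66  0.4   0.96  0.33] t 25.1833
```

Call:
servo_tool(increments=[[0, 0, 0.05, 0, 0, 0, -0.8], [0, 0, 0.05, 0, 0, 0, -1.8], [0, 0, 0.05, 0, 0, 0, -2.8], [0, 0, 0.05, 0, 0, 0, -3.8], [0, 0, 0.05, 0, 0, 0, -4.8], [0, 0, 0.05, 0, 0, 0, -5.8], [0, 0, 0.05, 0, 0, 0, -6.8], [0, 0, 0.05, 0, 0, 0, -7.8], [0, 0, 0.05, 0, 0, 0, -8.8], [0, 0, 0.05, 0, 0, 0, -9.6], [0, 0, 0.05, 0, 0, 0, -10], [0, 0, 0.05, 0, 0, 0, -10]])

```text
time_s: 26.18
position: [0.6105, -0.2374, 0.0564]
orientation: [2.861, 1.296, -0.011]
force: [-10.9, -2.9, 7.4]
opening: 0.0124
grasp_force: 61.0
```

Run:
```python
from h import *
delta((.6127,-.2354,.05),-90)
```

```text
pos [ 0.6105 -0.2374  0.0564] yaw -41.26 shift [ 0.05  0.05 -0.16] turn [ 0.01 -0.07 -8.12] open 0.0124 gf 61.0 F [-10.9  -2.9   7.4] q [ 0.53  0.59 -0.31  1.67  0.23  0.92 -0.59] t 26.1833
```

Call:
servo_tool(increments=[[0, 0.03, 0.03, 0, 0, 0, -0.8], [0, 0.03, 0.03, 0, 0, 0, -1.8], [0, 0.03, 0.03, 0, 0, 0, -2.8], [0, 0.03, 0.03, 0, 0, 0, -3.8], [0, 0.03, 0.03, 0, 0, 0, -4.8], [0, 0.03, 0.03, 0, 0, 0, -5.8], [0, 0.03, 0.03, 0, 0, 0, -6.8], [0, 0.03, 0.03, 0, 0, 0, -7.7], [0, 0.03, 0.03, 0, 0, 0, -8.15], [0, 0.03, 0.03, 0, 0, 0, -8.15], [0, 0.03, 0.03, 0, 0, 0, -8.15]])

```text
time_s: 27.1
position: [0.6099, -0.236, 0.0564]
orientation: [3.139, -0.003, -0.015]
force: [-13.8, -1.7, 10.3]
opening: 0.0126
grasp_force: 61.5
```

Run:
```python
from h import *
delta((.6127,-.2354,.05),-90.2)
```

```text
pos [ 0.6099 -0.236   0.0564] yaw -90.1 shift [ 0.07  0.02 -0.16] turn [ 0.02 -0.09 -0.02] open 0.0126 gf 61.5 F [-13.8  -1.7  10.3] q [ 0.38  0.58 -0.11  1.67  0.08  0.9  -1.34] t 27.1
```

Release, lift, and check the alignment.

Call:
servo_tool(increments=[[0.4, 0, 0, 0, 0, 0, 0], [0.4, 0, 0, 0, 0, 0, 0], [0.4, 0, 0, 0, 0, 0, 0], [0.4, 0, 0, 0.6, 0, 0, 0], [0.4, 0, 0, 1.4, 0, 0, 0], [0.4, 0, 0, 2.2, 0, 0, 0], [0.4, 0, 0, 3, 0, 0, 0], [0.4, -0.8, 0.3, 3, 0, 0, 1], [0.4, -1.6, 0.6, 3, 0, 0, 2], [0.4, -2.4, 0.9, 3, 0, 0, 3], [0.4, -3, 1.2, 3, 0, 0, 4], [0.4, -3.2, 1.5, 3, 0, 0, 5]])

```text
time_s: 28.1
position: [0.4842, -0.1727, 0.1744]
orientation: [3.032, 0.821, -0.002]
force: [-0.8, 0.2, -0.3]
opening: 0.0343
grasp_force: 0.0
```

Run:
```python
from h import *
delta((.532,.392,.26),5)
for n in("wrist","top"):
    c=camera_info(n);im=get_image(n)
    hsv=cv2.cvtColor(im,cv2.COLOR_RGB2HSV).astype(int);H,S,V=hsv[...,0],hsv[...,1],hsv[...,2]
    for b in blobs(((H<8)|(H>172))&(S>120)&(V>60),5):
        for z in(.042,.074): P=onz(n,[b[1]],z,c)[0];print(n,"red",b[0],z,P.round(4),np.degrees(np.arctan2(-P[1]-.2354,.6127-P[0])).round(2))
    if n=="wrist":cv2.imwrite("pics/w6.png",im[:,:,::-1])
```

```text
pos [ 0.4842 -0.1727  0.1744] yaw -59.69 shift [ 1.2  14.12  2.14] turn [ 1.000e-02 -0.000e+00  1.078e+01] open 0.0343 gf 0.0 F [-0.8  0.2 -0.3] q [ 0.47  0.22 -0.24  1.92  0.06  1.01 -0.84] t 28.1
wrist red [390, 88, 26, 32, 300] 0.042 [ 0.6078 -0.2488  0.042 ] 69.93
wrist red [390, 88, 26, 32, 300] 0.074 [ 0.6021 -0.2349  0.074 ] -2.59
wrist red [353, 115, 24, 33, 171] 0.042 [ 0.5736 -0.2351  0.042 ] -0.44
wrist red [353, 115, 24, 33, 171] 0.074 [ 0.5719 -0.2228  0.074 ] -17.09
wrist red [278, 351, 19, 8, 90] 0.042 [ 0.3333 -0.3129  0.042 ] 15.51
wrist red [278, 351, 19, 8, 90] 0.074 [ 0.3595 -0.2916  0.074 ] 12.52
top red [309, 182, 3, 7, 15] 0.042 [ 0.6044 -0.2389  0.042 ] 23.15
top red [309, 182, 3, 7, 15] 0.074 [ 0.6009 -0.2351  0.074 ] -1.23
top red [309, 191, 1, 7, 7] 0.042 [ 0.5727 -0.2362  0.042 ] 1.14
top red [309, 191, 1, 7, 7] 0.074 [ 0.5699 -0.2325  0.074 ] -3.91
top red [117, 204, 13, 3, 31] 0.042 [0.5345 0.3987 0.042 ] -82.96
top red [117, 204, 13, 3, 31] 0.074 [0.5325 0.3875 0.074 ] -82.67
top red [326, 271, 17, 28, 197] 0.042 [ 0.2669 -0.3172  0.042 ] 13.31
top red [326, 271, 17, 28, 197] 0.074 [ 0.2713 -0.3116  0.074 ] 12.58
```

View pics/w6.png

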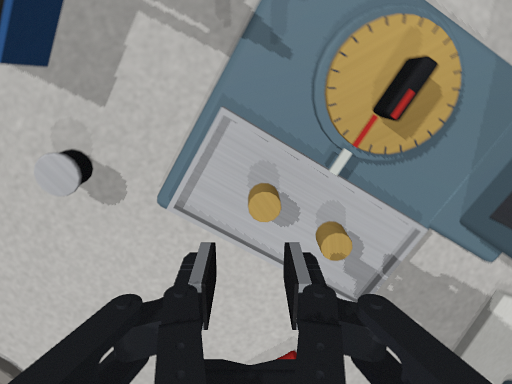

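The red line, (375,118) to (355,146), runs straight into the white pointer at (346,153) to (336,170). Both blanks stand upright in the tray, at (264,203) and (334,241). Now I'll go back to the lid.

Call:
servo_tool(increments=[[0.4, 0, 0.5, 0.8, 0, 0, 0.8], [0.4, 0, 1.2, 1.5, 0, 0, 1.7], [0.4, 0, 2, 2.2, 0, 0, 2.6], [0.4, 0.2, 2.8, 3, 0, 0, 3.6], [0.4, 0.5, 3.6, 3.8, 0, 0, 4.6], [0.4, 0.8, 4.6, 3.8, 0, 0, 5.6], [0.4, 1.1, 5.6, 3.8, 0, 0, 6.6], [0.4, 1.5, 6.5, 3.8, 0, 0, 7.6], [0.4, 1.9, 7.4, 3.8, 0, 0, 8.6], [0.4, 2.2, 8.2, 3.8, 0, 0, 9.6], [0.4, 2.6, 8.8, 3.8, 0, 0, 10.5], [0.4, 2.87, 9.28, 3.8, 0, 0, 10.8]])

```text
time_s: 29.2
position: [0.604, 0.202, 0.3263]
orientation: [-2.119, -2.318, -0.006]
force: [-0.3, -0.3, 0.6]
opening: 0.0339
grasp_force: 0.0
```

Run:
```python
from h import *
delta(bw(.08-.195*np.cos(1.44),0,.245),5)
q=lambda a:bw(.08-.195*np.cos(a),0,.0605+.195*np.sin(a))
for a in (1.44,1.43): print(a,((q(1.86)-q(a))/.04).round(2))
c=camera_info("wrist");im=get_image("wrist");p=proj("wrist",[q(1.45)+np.array([0,d,0]) for d in(-.05,0,.05)],c);print(p.round())
g=im.max(2)<45; v=int(p[2][1]); print("row",v,np.where(g[v,150:380])[0]+150)
```

```text
pos [0.604  0.202  0.3263] yaw 5.12 shift [-0.16 -0.11 -2.03] turn [-0.03  0.02 -0.02] open 0.0339 gf 0.0 F [-0.3 -0.3  0.6] q [ 0.04  0.37 -0.6   1.42  0.2   1.41 -0.46] t 29.2
1.44 [ 2.02  0.18 -0.16]
1.43 [ 2.07  0.18 -0.15]
[[235. 270.]
 [240. 210.]
 [246. 141.]]
row 141 [150 151 152 153 154 155 156 157 158 159 160 161 162 163 164 165 166 167
 168 169 170 171 172 173 174 175 176 177 178 179 180 181 182 183 184 185
 186 187 188 189 190 191 192 193 194 195 196 197 198 199 200 201 202 203
 204 205 206 207 208 209 210 211 212 213 214 215 216 217 218 219 220 221
 222 223 224 225 226 227 228 229 230 231 232 233 234 235 236 237 238 239
 240 241 242 243 249 250 251 252 317 318 319 320 322 323 324 325 326 327
 328 329 331 332 333 335 336 337 338 339 341 342 343 344 345 346 347 348
 349 350 351 352 353 354 355 356 367]
```

Call:
servo_tool(increments=[[0.4, -0.14, -0.08, 0, 0, 0, 0], [0.4, -0.14, -0.08, -0.6, 0, 0, 0], [0.4, -0.14, -0.08, -1.2, 0, 0, 0], [0.4, -0.14, -0.08, -1.8, 0, 0, 0], [0.4, -0.14, -0.08, -2.1, 0, 0, 0], [0.4, -0.14, -0.08, -2.1, 0, 0, 0], [0.4, -0.14, -0.08, -2.1, 0, 0, 0], [0, -0.14, -0.08, -2.1, 0, 0, 0], [0, -0.14, -0.08, -2.1, 0, 0, 0], [0, -0.14, -0.08, -2.1, 0, 0, 0]])

```text
time_s: 30.08
position: [0.6006, 0.1953, 0.2442]
orientation: [2.123, 2.308, 0.014]
force: [7.6, 1.0, -1.6]
opening: 0.0077
grasp_force: 58.5
```

Call:
servo_tool(increments=[[0, 0.12, 0.01, 0.01, 0, 0, 0], [0, 0.3, 0.03, 0.03, 0, 0, 0], [0, 0.5, 0.04, 0.04, 0, 0, 0], [0, 0.75, 0.06, 0.04, 0, 0, 0], [0, 1, 0.08, 0.03, 0, 0, 0], [0, 1.25, 0.11, 0, 0, 0, 0], [0, 1.5, 0.13, -0.05, 0, 0, 0], [0, 1.75, 0.15, -0.1, 0, 0, 0], [0, 1.95, 0.17, -0.15, 0, 0, 0], [0, 2.05, 0.18, -0.16, 0, 0, 0], [0, 2.05, 0.18, -0.16, 0, 0, 0], [0, 2.05, 0.18, -0.16, 0, 0, 0]])

```text
time_s: 31.08
position: [0.6783, 0.2023, 0.235]
orientation: [-2.124, -2.314, 0.001]
force: [-0.6, 1.7, 1.2]
opening: 0.0074
grasp_force: 61.9
```

Run:
```python
from h import *
delta(bw(.08-.195*np.cos(1.85),0,.0485+.195*np.sin(1.85)),5)
```

```text
pos [0.6783 0.2023 0.235 ] yaw 4.88 shift [-0.05  0.06  0.02] turn [-0.   -0.01  0.02] open 0.0074 gf 61.9 F [-0.6  1.7  1.2] q [ 0.01  0.55 -0.55  1.36  0.29  1.31 -0.47] t 31.0833
```

Call:
servo_tool(increments=[[0.45, 0, 0, 0, 0, 0, 0], [0.45, 0, 0, 0, 0, 0, 0], [0.45, 0, 0, 0, 0, 0, 0], [0.45, 0, 0, 0.8, 0, 0, 0], [0.45, 0, 0, 1.7, 0, 0, 0], [0.45, -0.3, 0.6, 2, 0, 0, 0], [0.45, -1, 1.2, 2, 0, 0, 0], [0.45, -1.6, 2, 2, 0, 0, 0], [0.45, -2.3, 2.8, 2, 0, 0, 0], [0.45, -3, 3.6, 2, 0, 0, 0], [0.45, -3.6, 4.4, 2, 0, 0, 0], [0.45, -3.67, 4.75, 2, 0, 0, 0]])

```text
time_s: 32.08
position: [0.5245, 0.3987, 0.3165]
orientation: [-2.11, -2.322, -0.002]
force: [-1.1, 1.7, 0.8]
opening: 0.0384
grasp_force: 0.0
```

Run:
```python
from h import *
delta(bw(-.035+.06*np.cos(.827),.197,.035+.06*np.sin(.827)),5)
c=camera_info("wrist"); im=get_image("wrist"); hsv=cv2.cvtColor(im,cv2.COLOR_RGB2HSV).astype(int);H,S,V=hsv[...,0],hsv[...,1],hsv[...,2]
for b in blobs(((H<8)|(H>172))&(S>120)&(V>60),15): print("red",b[0],b[1],onz("wrist",[b[1]],.092,c)[0].round(4))
print(bw(-.035+.06*np.cos(.827),.188,.092))
im=get_image("side"); im2=get_image("top"); cv2.imwrite("pics/s4.png",cv2.resize(np.hstack([im[70:210,150:300],cv2.resize(im2[160:260,100:250],(210,140))]),None,fx=2.2,fy=2.2,interpolation=2)[:,:,::-1])
```

```text
pos [0.5245 0.3987 0.3165] yaw 5.48 shift [ 0.17 -0.22 -5.93] turn [-0.04 -0.02 -0.08] open 0.0384 gf 0.0 F [-1.1  1.7  0.8] q [-0.27  0.43 -0.64  1.38  0.25  1.42 -0.81] t 32.0833
red [249, 154, 9, 40, 308] [253.3, 173.1] [0.5321 0.3812 0.092 ]
[0.53221851 0.38077487 0.092     ]
```

View pics/s4.png

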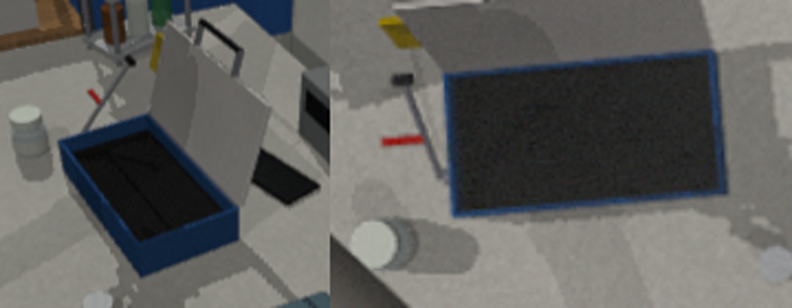

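The bin is empty, the lid leans fully back and the stay is still raised. Next I'll descend, pinch the tab, and fold the stay.

Call:
servo_tool(increments=[[0.45, 0.17, -0.2, 0, 0, 0, 0], [0.45, 0.17, -0.2, -1, 0, 0, 0], [0.45, 0.17, -0.2, -2, 0, 0, 0], [0.45, 0.17, -0.2, -3, 0, 0, 0], [0.45, 0.17, -0.2, -4, 0, 0, 0], [0.45, 0.17, -0.2, -5, 0, 0, 0], [0.45, 0.17, -0.2, -5.9, 0, 0, 0], [0.45, 0.17, -0.2, -5.95, 0, 0, 0], [0.45, 0.17, -0.2, -5.95, 0, 0, 0], [0, 0.17, -0.2, -5.95, 0, 0, 0], [0, 0.17, -0.2, -5.95, 0, 0, 0], [0, 0.17, -0.2, -5.95, 0, 0, 0]])

```text
time_s: 33.23
position: [0.5386, 0.383, 0.0785]
orientation: [2.126, 2.312, -0.002]
force: [-2.1, -0.9, -0.3]
opening: 0.0075
grasp_force: 58.7
```

Call:
servo_tool(increments=[[0, 0.08, 0.01, -0.09, 0, 0, 0], [0, 0.17, 0.02, -0.19, 0, 0, 0], [0, 0.24, 0.02, -0.29, 0, 0, 0], [0, 0.3, 0.02, -0.4, 0, 0, 0], [0, 0.36, 0.03, -0.5, 0, 0, 0], [0, 0.4, 0.03, -0.61, 0, 0, 0], [0, 0.44, 0.03, -0.73, 0, 0, 0], [0, 0.46, 0.04, -0.85, 0, 0, 0], [0, 0.48, 0.04, -0.98, 0, 0, 0], [0, 0.49, 0.04, -1.11, 0, 0, 0], [0, 0.49, 0.04, -1.2, 0, 0, 0], [0, 0.49, 0.04, -1.25, 0, 0, 0]])

```text
time_s: 34.23
position: [0.549, 0.3914, 0.039]
orientation: [-2.116, -2.312, 0.012]
force: [-33.9, -14.4, 68.4]
opening: 0.0068
grasp_force: 79.0
```

Run:
```python
from h import *
delta(bw(.025,.197,.034),5)
```

```text
pos [0.549  0.3914 0.039 ] yaw 5.07 shift [ 0.04  0.   -0.12] turn [ 0.   -0.11 -0.01] open 0.0068 gf 79.0 F [-33.9 -14.4  68.4] q [-0.3   0.69 -0.55  1.62  0.41  0.96 -0.9 ] t 34.2333
```

Call:
servo_tool(increments=[[0.45, 0, 0, 0, 0, 0, 0], [0.45, 0, 0, 0, 0, 0, 0], [0.45, 0, 0, 0, 0, 0, 0], [0.45, 0, 0, 0, 0, 0, 0], [0.45, 0, 0, 0.8, 0, 0, 0], [0.45, 0, 0, 1.8, 0, 0, 0], [0.45, 0, 0, 2.8, 0, 0, 0], [0.45, -0.2, 0, 3.8, 0, 0, 0], [0.45, -0.2, 0, 4.8, 0, 0, 0], [0.45, -0.2, 0, 5.8, 0, 0, 0], [0.45, -0.2, 0, 6.8, 0, 0, 0], [0.45, -0.2, 0, 7.2, 0, 0, 0]])

```text
time_s: 35.23
position: [0.5526, 0.3866, 0.3223]
orientation: [2.126, 2.31, 0.016]
force: [0.3, 0.1, 0.9]
opening: 0.0384
grasp_force: 0.0
```

Run:
```python
from h import *
delta(bw(.08-.195*np.cos(1.85),0,.325),5)
im=get_image("top"); cv2.imwrite("pics/t6.png",im[:,:,::-1]); hsv=cv2.cvtColor(im,cv2.COLOR_RGB2HSV).astype(int);H,S,V=hsv[...,0],hsv[...,1],hsv[...,2]
for n in("top","wrist"):
    c=camera_info(n);im=get_image(n);hsv=cv2.cvtColor(im,cv2.COLOR_RGB2HSV).astype(int);H,S,V=hsv[...,0],hsv[...,1],hsv[...,2]
    for b in blobs(((H<8)|(H>172))&(S>120)&(V>60),15):
      if n=="wrist" or b[1][0]<200: print(n,"red",b[0],b[1],onz(n,[b[1]],.048,c)[0].round(4), "exp",bw(.025,.1865,.048), bw(.022,.1865,.053))
```

```text
pos [0.5526 0.3866 0.3223] yaw 4.74 shift [ 3.09 -4.55  0.07] turn [-0.06  0.08  0.04] open 0.0384 gf 0.0 F [0.3 0.1 0.9] q [-0.25  0.44 -0.63  1.33  0.26  1.43 -0.78] t 35.2333
top red [121, 199, 13, 3, 29] [127.4, 200.3] [0.5509 0.3834 0.048 ] exp [0.55165032 0.3809692  0.048     ] [0.54866174 0.38070774 0.053     ]
wrist red [242, 136, 7, 36, 247] [245.0, 153.2] [0.551  0.3823 0.048 ] exp [0.55165032 0.3809692  0.048     ] [0.54866174 0.38070774 0.053     ]
```

The tab's blob in the top view is back exactly at its initial pixels (127.4, 200.3), so the stay is fully folded. Next I'll shut the lid.

Call:
servo_tool(increments=[[0.4, 0.5, -0.8, 0, 0, 0, 0], [0.4, 1, -1.5, 0, 0, 0, 0], [0.4, 1.5, -2.2, 0, 0, 0, 0], [0.4, 2, -3, 0, 0, 0, 0], [0.4, 2.6, -3.8, 0, 0, 0, 0], [0.4, 3.09, -4.55, 0, 0, 0, 0], [0.4, 3.09, -4.55, 0, 0, 0, 0], [0.4, 3.09, -4.55, 0, 0, 0, 0]])

```text
time_s: 36.05
position: [0.6752, 0.1985, 0.3119]
orientation: [-2.133, -2.305, 0.007]
force: [-0.1, 1.0, -0.1]
opening: 0.0343
grasp_force: 0.0
```

Run:
```python
from h import *
delta(bw(.08-.195*np.cos(1.85),0,.236),5)
q=lambda a:bw(.08-.195*np.cos(a),0,.0605+.195*np.sin(a))
for a in np.linspace(1.85,0,25)[1:]: print(round(a,3),((q(a)-q(1.85))/.04).round(2), ((q(a)-q(.925))/.04).round(2))
```

```text
pos [0.6752 0.1985 0.3119] yaw 4.44 shift [ 0.03  0.15 -1.9 ] turn [ 0.03 -0.04  0.09] open 0.0343 gf 0.0 F [-0.1  1.  -0.1] q [ 0.01  0.51 -0.56  1.25  0.26  1.46 -0.45] t 36.05
1.773 [-0.36 -0.03  0.09] [3.9  0.34 0.88]
1.696 [-0.73 -0.06  0.15] [3.53 0.31 0.94]
1.619 [-1.11 -0.1   0.18] [3.16 0.28 0.98]
1.542 [-1.48 -0.13  0.19] [2.78 0.24 0.98]
1.465 [-1.85 -0.16  0.16] [2.41 0.21 0.95]
1.388 [-2.22 -0.19  0.11] [2.04 0.18 0.9 ]
1.31 [-2.59 -0.23  0.02] [1.67 0.15 0.82]
1.233 [-2.95 -0.26 -0.09] [1.31 0.12 0.71]
1.156 [-3.29 -0.29 -0.22] [0.97 0.08 0.57]
1.079 [-3.63 -0.32 -0.39] [0.63 0.06 0.4 ]
1.002 [-3.95 -0.35 -0.58] [0.31 0.03 0.21]
0.925 [-4.26 -0.37 -0.79] [0. 0. 0.]
0.848 [-4.55 -0.4  -1.03] [-0.29 -0.03 -0.24]
0.771 [-4.82 -0.42 -1.29] [-0.56 -0.05 -0.5 ]
0.694 [-5.07 -0.44 -1.57] [-0.81 -0.07 -0.78]
0.617 [-5.3  -0.46 -1.87] [-1.04 -0.09 -1.07]
0.54 [-5.5  -0.48 -2.18] [-1.24 -0.11 -1.39]
0.462 [-5.68 -0.5  -2.51] [-1.42 -0.12 -1.72]
0.385 [-5.84 -0.51 -2.85] [-1.58 -0.14 -2.06]
0.308 [-5.97 -0.52 -3.21] [-1.7  -0.15 -2.41]
0.231 [-6.07 -0.53 -3.57] [-1.8  -0.16 -2.78]
0.154 [-6.14 -0.54 -3.94] [-1.88 -0.16 -3.14]
0.077 [-6.18 -0.54 -4.31] [-1.92 -0.17 -3.52]
0.0 [-6.19 -0.54 -4.69] [-1.93 -0.17 -3.89]
```

Call:
servo_tool(increments=[[0.4, 0.03, 0.15, -0.6, 0, 0, 0], [0.4, 0.03, 0.15, -1.3, 0, 0, 0], [0.4, 0.03, 0.15, -1.9, 0, 0, 0], [0.4, 0.03, 0.15, -1.9, 0, 0, 0], [0.4, 0.03, 0.15, -1.9, 0, 0, 0], [0, 0.03, 0.15, -1.9, 0, 0, 0], [0, 0.03, 0.15, -1.9, 0, 0, 0], [0, 0.03, 0.15, -1.9, 0, 0, 0]])

```text
time_s: 36.72
position: [0.6759, 0.2106, 0.2417]
orientation: [2.124, 2.313, 0.006]
force: [0.7, 0.5, 1.1]
opening: 0.0073
grasp_force: 58.7
```

Call:
servo_tool(increments=[[0, -0.36, -0.03, 0.09, 0, 0, 0], [0, -0.73, -0.06, 0.15, 0, 0, 0], [0, -1.11, -0.1, 0.18, 0, 0, 0], [0, -1.48, -0.13, 0.19, 0, 0, 0], [0, -1.85, -0.16, 0.16, 0, 0, 0], [0, -2.22, -0.19, 0.11, 0, 0, 0], [0, -2.59, -0.23, 0.02, 0, 0, 0], [0, -2.95, -0.26, -0.09, 0, 0, 0], [0, -3.29, -0.29, -0.22, 0, 0, 0], [0, -3.63, -0.32, -0.39, 0, 0, 0], [0, -3.95, -0.35, -0.58, 0, 0, 0], [0, -4.26, -0.37, -0.79, 0, 0, 0]])

```text
time_s: 37.72
position: [0.5054, 0.1954, 0.2098]
orientation: [2.123, 2.311, 0.007]
force: [2.7, 0.4, -4.2]
opening: 0.0066
grasp_force: 63.9
```

Run:
```python
from h import *
delta(bw(-.115,0,.05),5)
```

```text
pos [0.5054 0.1954 0.2098] yaw 4.88 shift [-1.92 -0.31 -3.99] turn [-0.01  0.05  0.02] open 0.0066 gf 63.9 F [ 2.7  0.4 -4.2] q [ 0.07  0.26 -0.62  1.81  0.17  1.11 -0.52] t 37.7167
```

Call:
servo_tool(increments=[[0, -0.29, -0.03, -0.24, 0, 0, 0], [0, -0.56, -0.05, -0.5, 0, 0, 0], [0, -0.81, -0.07, -0.78, 0, 0, 0], [0, -1.04, -0.09, -1.07, 0, 0, 0], [0, -1.24, -0.11, -1.39, 0, 0, 0], [0, -1.42, -0.12, -1.72, 0, 0, 0], [0, -1.58, -0.14, -2.06, 0, 0, 0], [0, -1.7, -0.15, -2.41, 0, 0, 0], [0, -1.8, -0.16, -2.78, 0, 0, 0], [0, -1.88, -0.16, -3.14, 0, 0, 0], [0, -1.92, -0.17, -3.52, 0, 0, 0], [0, -1.93, -0.17, -3.8, 0, 0, 0]])

```text
time_s: 38.72
position: [0.4263, 0.1874, 0.0553]
orientation: [2.124, 2.314, -0.003]
force: [-2.2, -1.1, -0.2]
opening: 0.0076
grasp_force: 69.1
```

Run:
```python
from h import *
delta(bw(-.115,0,.05),5)
```

```text
pos [0.4263 0.1874 0.0553] yaw 4.91 shift [ 0.05 -0.11 -0.13] turn [ 0.02 -0.01  0.02] open 0.0076 gf 69.1 F [-2.2 -1.1 -0.2] q [ 0.    0.35 -0.59  2.12  0.28  0.75 -0.69] t 38.7167
```

Press lightly to seat it, open narrowly, lift, and back off clear of the views.

Call:
servo_tool(increments=[[0, 0, 0, -0.06, 0, 0, 0], [0, 0, 0, -0.12, 0, 0, 0], [0, 0, 0, -0.12, 0, 0, 0], [0.28, 0, 0, -0.08, 0, 0, 0], [0.28, 0, 0, -0.08, 0, 0, 0], [0.28, 0, 0, -0.08, 0, 0, 0], [0.28, 0, 0, 0.6, 0, 0, 0], [0.28, 0, 0, 1.5, 0, 0, 0], [0.28, 0, 0, 2.5, 0, 0, 0], [0.28, 0, -0.8, 3.5, 0, 0, 0], [0.28, 0, -1.8, 4, 0, 0, 0], [0.28, 0, -2.8, 4, 0, 0, 0]])

```text
time_s: 39.72
position: [0.4305, 0.0865, 0.2196]
orientation: [2.116, 2.314, 0.014]
force: [1.1, -0.6, -0.9]
opening: 0.0238
grasp_force: 0.0
```

Run:
```python
from h import *
a=get_image("top");b=get_image("side");print(read_state()["position"])
brass("top",.053,(100,150,360,260))
cv2.imwrite("pics/f.png",np.hstack([cv2.resize(a[120:260,90:410],(400,175)),cv2.resize(b[90:330,130:400],(400,355))[:0]]) [:,:,::-1] if 0 else np.vstack([cv2.resize(a[125:265,100:400],(700,327),interpolation=2),cv2.resize(b[100:300,130:400],(360,267),interpolation=2) if 0 else np.hstack([cv2.resize(b[100:300,130:400],(360,267),interpolation=2),np.zeros((267,340,3),np.uint8)])])[:,:,::-1])
```

```text
[0.42898193 0.07814855 0.21641755]
top [293, 167, 32, 32, 730] [308.5, 182.4] [ 0.611  -0.2337  0.053 ] circ [ 0.6108 -0.2338  0.053 ] 15.9
top [130, 204, 8, 18, 125] [133.5, 212.6] [0.5087 0.3593 0.053 ] circ [0.5085 0.3576 0.053 ] 8.9
top [293, 220, 9, 8, 58] [297.1, 223.4] [ 0.473  -0.1941  0.053 ] circ [ 0.4727 -0.1937  0.053 ] 4.3
top [316, 220, 9, 8, 59] [320.3, 223.6] [ 0.4722 -0.2719  0.053 ] circ [ 0.4725 -0.2721  0.053 ] 4.4
```

View pics/f.png

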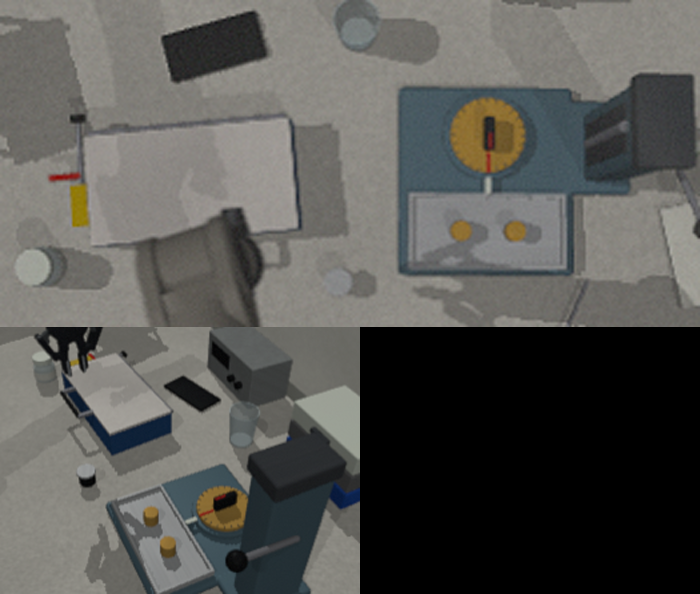

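The lid is shut, with the ear blob back at its initial (133.5,212.6), and the stay is folded. Both blanks stand in the tray, the red line meets the pointer, and the bystanders have not moved.

```bash
python3 -c "
from cell import *
print(close_job())"
```

```text
the job is handed in; nothing more can be done
None
```

The job is done and handed in: both blanks (only two were in the bin) stand in the feed tray, the dial's red line meets the pointer, the stay is folded, the lid is shut, and the other things on the bench look undisturbed in the final views.

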